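Raise the keeper bar and dock the drill stand

TASK

With the fingers, push the yellow counterweighted keeper bar up past its balance point, without flinging it, so that it stays raised by itself. Then push the green drill stand along the bench into the red bay, fully home and square against the back wall. Let the stand slide on the bench, never lifting or tipping it, leave the other things where they are, and finish clear with the bar still up.

Things in the scene. Friction and masses are not known exactly. Their poses are not given: they have to be found in the camera images.
- bay: Fixed red metal bay on the bench, open to the robot, no floor. Origin: on the bench, middle of its mouth, right below the keeper bar; x points into the bay, y left seen from the robot, z up. Side walls 32 mm high, inner faces y = +-54 mm from x = 16 mm to the back, in front flaring to y = +-74 at x = -27 mm. Grey pivot post 100 mm high at x 26, y 100 mm, behind the bar.
- bay_back (a point): Inner face of the bay's back wall at its foot, mid width: bay x = 110 mm, y = 0. The wall is 50 mm high.
- rest_post (a point): Top of the grey rest post (16 x 14 mm, 75 mm high) on which the lowered bar lies: bay x = 0, y = -70 mm.
- bar (a joint): Angle of the keeper bar about a level pivot parallel to bay x. 0: lowered, level across the mouth; grows as the free end rises; 1.57 (end stop): upright over the left side. Balance point about 0.70 (40 degrees): below it the bar falls back to 0, above it it swings on by itself, damped, to 1.57 and stays. Raising it takes about 1 to 2 N near the free end.
- pivot (a point): The bar's pivot, at bay x 0, y 100, z 85 mm. The yellow-and-black bar is 16 mm wide (x), 20 mm deep, centred on the pivot; lowered it runs 260 mm from here along bay -y (free end at y -160), underside 75 mm over the bench. A dark steel round counterweight (56 mm across, 40 long) sits 38 mm left of and 36 mm above the pivot when the bar is lowered.
- bar_under (a point): Point on the underside of the bar, 225 mm from the pivot and 35 mm from the free end, outside the rest post: a good place to push up from below. It moves with the bar.
- drill_stand: Loose green block 100 (x) by 80 (y) by 45 mm high, about 0.45 kg, with 16 upright steel drill bits fixed in it (tops 80 to 88 mm over the bench; block x -26 to +43, y +-31 mm). Origin: centre of its underside; x points roughly into the bay. It stands before the mouth; the lowered bar stops the bits. Fully home its front meets the back wall, origin at bay x 60 mm, y 0.
- pipe_collar: Bystander: copper-coloured pipe collar, 80 mm across, 54 mm bore, 55 mm high, standing left of the bay. Origin: centre of its underside. Leave it alone.
- parts_bin: Bystander: small open orange parts bin 90 x 70 x 50 mm, right of the bay. Origin: centre of its underside. Leave it alone.
- screwdriver: Bystander: screwdriver with a red handle, lying on the bench left of the drill stand. Leave it alone.
Things that resemble listed ones, but are neither listed nor needed, are in the scene too. There is more than one size of the drill_stand; the one meant has the size given above.

How it is judged (in metres and radians):
On the way, in this order (a step that is already met when the one before it is completed fails the run):
1. the keeper bar stays raised by itself, not touched (value of joint bar above 1.4 rad and contact force between bar and the fingers below 0.3 N and contact force between bar and the arm below 0.3 N), for 0.3 s.
2. the drill stand is fully home in the bay (x of drill_stand in the frame of bay above 0.052 m and y of drill_stand in the frame of bay between -0.02 and 0.02 m and angle between the x axis of drill_stand and the x axis of bay, either way round below 0.12 rad), for 0.2 s.
At the end, for the whole second after the job is handed in: The bar is raised past 1.40 rad and at rest; the drill stand stands flat on the bench inside the bay, its front within 8 mm of the back wall, within 20 mm of the centre line and within 0.12 rad of square; the bystanders are within 30 mm of where they stood (all of step 2 and value of joint bar above 1.4 rad and velocity of joint bar below 0.1 rad/s and height (world z) of drill_stand below 0.006 m and angle between drill_stand's own z axis and vertical below 0.1 rad and linear speed of drill_stand below 0.02 m/s and distance of each of pipe_collar, parts_bin, screwdriver from where it was at the start of the episode below 0.03 m); the robot touches nothing.
It fails at once if the drill stand is lifted off the bench or tipped (height (world z) of drill_stand above 0.015 m or angle between drill_stand's own z axis and vertical above 0.3 rad).
It fails at once if the bar is flung up (faster than 4 rad/s) (velocity of joint bar above 4 rad/s).
It fails at once if a bystander is moved by more than 30 mm (distance of any of pipe_collar, parts_bin, screwdriver from where it was at the start of the episode above 0.03 m).
It also fails if it takes over 72 s, if anything falls off the work surface, if the arm or the gripper's body presses on something with over 40 N, if the wrist force passes 120 N, or if a joint passes its speed limit or range.

ROBOT

A 7-joint arm with a two-finger parallel gripper is mounted at the origin on the work surface. World frame = base frame: x ahead of the robot, y to its left, z up, the work surface at z = 0. Lengths are in m, angles in degrees, forces in N, time in s.
With the tool pointing down it reaches from about 0.425 to 0.875 m from the base axis. Payload 4.7 kg.
Tool frame: the origin (TCP) lies at the very end of the fingers, on their centre line; the grasp point (between the pads) lies 19 mm behind it; z points along the fingers, y is the direction in which the jaws open and shut (so a half turn about z gives the same grasp; the last joint's range is limited). The gripper opens to 87 mm and grips with 3 to 60 N. Pads are 19 mm wide; open, the fingers measure 117 mm over their backs; the gripper's body (75 mm by 190 mm) begins 51 mm behind the grasp point.
Start: joints at [64.635, 18.392, -4.016, 83.108, 1.295, 78.541, -3.26], TCP at [0.287, -0.583, 0.223] pointing down, gripper open.
Joint ranges: [-163.93, 163.93], [-17.29, 119.83], [-79.2, 71.16], [3.27, 140.29], [-89.18, 269.18], [5.43, 117.66], [-154.24, 154.24]. Speed limits (degrees/s): [147.25, 147.25, 180, 180, 180, 180, 180].

INTERFACE

Orientations are given as [roll, pitch, yaw] about the fixed x, y, z axes, in that order (R = Rz(yaw) Ry(pitch) Rx(roll)).
In Python, from cell import sensors, imaging, ticket gives the robot as it stands.
- The arm moves only by the tool carry_out, never from a script. Its argument "plan" is a list of rows, each an object of numbers: "fingers": the closure, from -1 (fully open) to 1 (shut); "dx", "dy", "dz": the shift along the tool's x, y, z normalised to -1 to 1, where 1 is 0.03 m; "rx", "ry", "rz": the turn, a rotation vector about the tool's x, y, z normalised to -1 to 1, where 1 is 10 degrees. A call has 1 to 12 rows; each row shifts and turns the commanded pose from where the row before left it, along the tool's axes as they then stand; what a row does not reach is not made up. A row lasts 1/8 s, in which the tool goes at most 62.5 mm and 10.7 degrees, less where a joint would pass 70% of its speed; a pose out of reach is approached as far as the arm can. A call with a number of a shift or a turn outside -1 to 1 is refused whole. A call with a gripper value outside its range is refused whole. The fingers move at their own pace and stop on an object; "force" is the grip in N (left out, the last holds). Time passes only in rows, so rows that do not move let the fingers close. It gives the time, the measured TCP pose, the force and the opening at its end, in the units of the state.
- sensors.get_obs(): the state, without advancing time (a new reading comes with each control period).
- imaging.read_camera(name): name is "scene" or "side" or "wrist"; returns a dict with "color" (420x560x3 uint8, red, green, blue), "mtx" (3x3 intrinsics, pixels), "dist_coeffs" ([k1, k2, p1, p2, k3] as OpenCV has them; the pictures are not rectified), "extrinsics" (4x4, takes a point from world to camera coordinates); the wrist camera has in their place "tool_from_camera" (4x4, takes a point from camera to tool coordinates, whose origin is the TCP and whose axes are the flange's). Camera axes: x right, y down, z forward; pixel columns grow to the right and rows downward; lengths in m; the calibration is good to about 2 mm. A picture is of the moment at which its call begins: read the wrist's pose just before it. There is no depth.
- ticket.sign_off(): hands the job in, once; it reports no verdict.
The state is a dict: "time_s": time; "qpos": joint angles; "joint_velocities": joint speeds; "effort": joint torques, N m; "tool_pos": TCP position; "tool_rot": TCP orientation; "force": force on the tool from outside, world axes, zero at the start; "wrist_torque": the same for the moment, N m; "grip_width": finger opening in m.
Only numpy, scipy, OpenCV 4.12 (cv2) and the standard library are available. Lean on these libraries where they do the work, as an engineer would, in place of code of your own. Each camera call takes 0.05 s, during which the arm holds its last target.

## Working session

There is one attempt and no reset: what is moved stays moved. The work goes in short steps, Python scripts to look and compute and a tool call to move; the robot and the scene stay as the last step left them, time stands still between calls to the robot, and variables do not carry over. Pictures are saved under pics/ and viewed, and the job is handed in when it is done.

Besides the shell and the picture viewer there is one more tool, called after "Request:" by a JSON object that holds its "name" and its "arguments", one argument or row to a line. carry_out: Moves the arm, as the interface text tells. Scaled input: -1 to 1 covers 0.03 m each way for a shift and 10 degrees each way for a turn. Its arguments: {"type":"object","properties":{"plan":{"type":"array"},"force":{"type":"number"}},"required":["plan"]}

```bash
mkdir -p pics; ls; python3 - <<'E'
from cell import sensors, imaging
import cv2, json
print(sensors.get_obs())
for n in ("scene","side","wrist"):
    d=imaging.read_camera(n)
    cv2.imwrite(f"pics/{n}0.png",d["color"][:,:,::-1])
    print(n,{k:v for k,v in d.items() if k!="color"})
E
```

```text
pics
{'time_s': 0.0, 'qpos': array([64.63535618, 18.43703653, -4.01566619, 83.17509492,  1.29442438,
       78.53966699, -3.26005551]), 'joint_velocities': array([-0.09551928,  0.01766319, -0.05524824, -0.00305026, -0.07845421,
       -0.09488177,  0.05553011]), 'effort': array([-2.36326341e-04, -4.91276121e+01, -4.03867476e-01, -3.12525773e+01,
       -6.38626423e-02,  4.36477899e-02,  1.58712251e-04]), 'tool_pos': array([ 0.28641615, -0.58288367,  0.22148276]), 'tool_rot': array([-1.79893412e+02,  5.13276758e-03,  2.61743598e+01]), 'force': array([ 0.37077703,  0.40008099, -0.15969184]), 'wrist_torque': array([ 0.03809847,  0.02033643, -0.03711431]), 'grip_width': 0.08730993548758488}
scene {'mtx': array([[535.18541403,   0.        , 280.52261396],
       [  0.        , 535.18541403, 212.20641866],
       [  0.        ,   0.        ,   1.        ]]), 'dist_coeffs': array([-0.18861591,  0.        ,  0.        ,  0.        ,  0.        ]), 'extrinsics': array([[ 0.77241106,  0.63489454, -0.01703159, -0.45669089],
       [ 0.4257674 , -0.53751338, -0.72787464, -0.14024934],
       [-0
[... 545 characters left out ...]
4690686,  1.34792397],
       [ 0.        ,  0.        ,  0.        ,  1.        ]])}
wrist {'mtx': array([[375.47255878,   0.        , 280.69302732],
       [  0.        , 375.47255878, 207.88802605],
       [  0.        ,   0.        ,   1.        ]]), 'dist_coeffs': array([-0.0334457,  0.       ,  0.       ,  0.       ,  0.       ]), 'tool_from_camera': array([[-2.03322938e-04, -9.64060979e-01, -2.65680988e-01,
         7.17739592e-02],
       [ 9.99999780e-01, -3.63932701e-04,  5.55291607e-04,
         1.49471172e-03],
       [-6.32024969e-04, -2.65680817e-01,  9.64060840e-01,
        -1.63146109e-01],
       [ 0.00000000e+00,  0.00000000e+00,  0.00000000e+00,
         1.00000000e+00]])}
```

View pics/scene0.png

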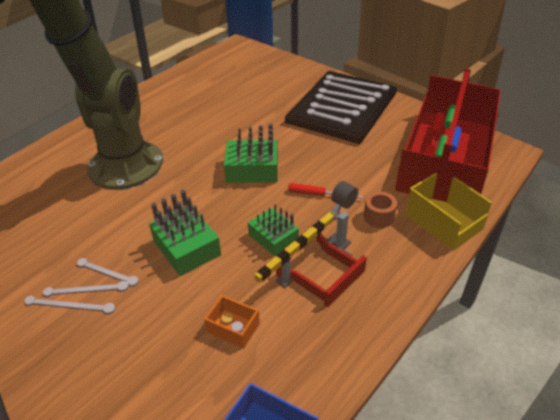

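View pics/side0.png

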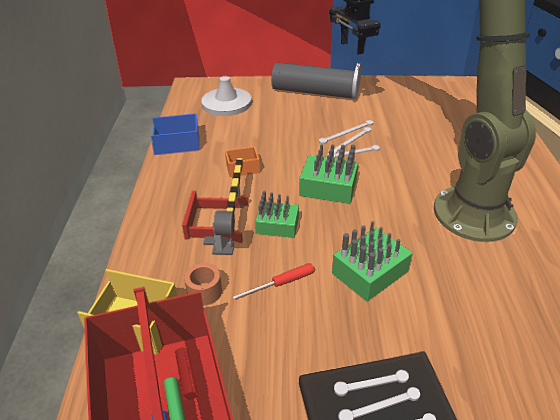

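View pics/wrist0.png

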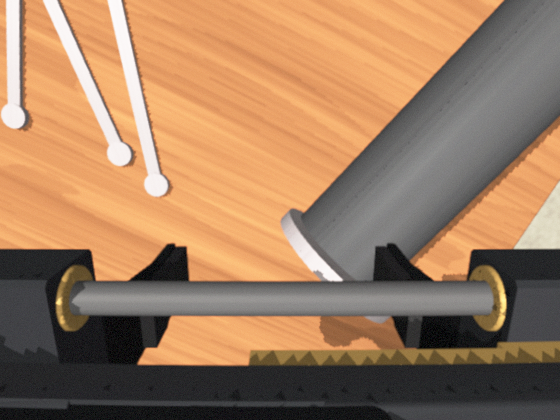

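The scene shows the bay (about 335,265), the lowered bar from (258,275) to (333,218), and the small green stand at (273,230). Two larger stands are at (185,235) and (252,160). Next I enlarge the key regions.

```bash
cat > h.py <<'E'
import numpy as np, cv2
from cell import sensors, imaging
from scipy.spatial.transform import Rotation as R
def cam(n):
    o=sensors.get_obs(); d=imaging.read_camera(n)
    if n=="wrist":
        T=np.eye(4);T[:3,:3]=R.from_euler('xyz',o['tool_rot'],degrees=True).as_matrix();T[:3,3]=o['tool_pos']
        d['extrinsics']=np.linalg.inv(T@d['tool_from_camera'])
    return d
def ray(d,px):
    p=cv2.undistortPoints(np.array(px,float).reshape(-1,1,2),d['mtx'],d['dist_coeffs']).reshape(-1,2)
    E=d['extrinsics'];c=-E[:3,:3].T@E[:3,3]
    v=np.c_[p,np.ones(len(p))]@E[:3,:3]
    return c,v
def plane(d,px,z):
    c,v=ray(d,px); return c+v*((z-c[2])/v[:,2])[:,None]
def two(d1,p1,d2,p2):
    c1,v1=ray(d1,p1);c2,v2=ray(d2,p2);out=[]
    for a,b in zip(v1,v2):
        s=np.linalg.lstsq(np.c_[a,-b],c2-c1,rcond=None)[0]
        q1=c1+a*s[0];q2=c2+b*s[1];out.append([*(q1+q2)/2,np.linalg.norm(q1-q2)])
    return np.array(out)
def proj(d,P):
    E=d['extrinsics'];return cv2.projectPoints(np.array(P,float).reshape(-1,3),cv2.Rodrigues(E[:3,:3])[0],E[:3,3],d['mtx'],d['dist_coeffs'])[0].reshape(-1,2)
def crop(d,fn,x0,y0,w,h,s):
    im=d['color'][y0:y0+h,x0:x0+w,::-1];cv2.imwrite(fn,cv2.resize(im,None,fx=s,fy=s,interpolation=cv2.INTER_CUBIC))
E
python3 - <<'E'
from h import *
crop(cam("scene"),"pics/sc1.png",225,165,180,145,4.4)
crop(cam("side"),"pics/si1.png",170,140,150,120,5)
E
```

```text
(no output)
```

View pics/sc1.png

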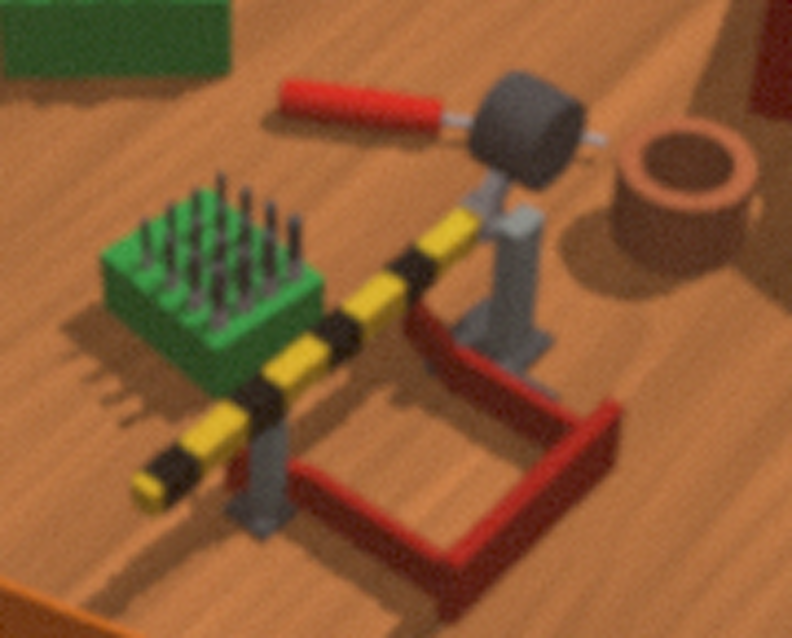

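View pics/si1.png

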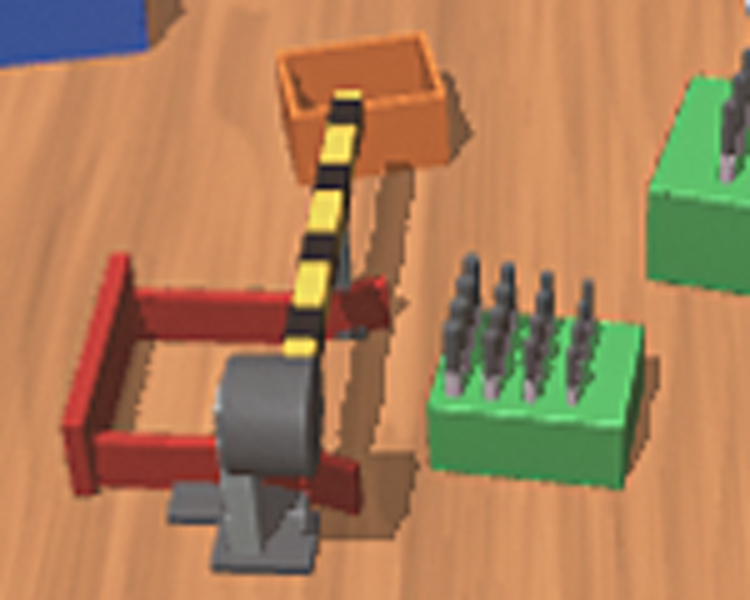

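```bash
python3 - <<'E'
from h import *
np.set_printoptions(precision=4,suppress=True)
sc=cam("scene");si=cam("side")
A=lambda p:(np.array(p,float)+.5)/4.4-.5+[225,165]
B=lambda p:(np.array(p,float)+.5)/5-.5+[170,140]
print("cams",ray(sc,[[0,0]])[0],ray(si,[[0,0]])[0])
print("stand top sc\n",plane(sc,A([(102,258),(207,188),(323,275),(212,350)]),.045))
print("stand top si\n",plane(si,B([(643,325),(430,405),(628,422)]),.045))
print("backwall top inner sc\n",plane(sc,A([(450,553),(607,402)]),.05))
print("backwall top inner si\n",plane(si,B([(130,258),(98,428)]),.05))
print("side wall R inner sc\n",plane(sc,A([(300,462),(440,553)]),.032))
print("side wall L inner sc\n",plane(sc,A([(465,350),(575,428)]),.032))
print("side walls si R,L\n",plane(si,B([(137,292),(290,296),(98,435),(215,440)]),.032))
print("bar top far end si\n",plane(si,B([(336,92),(362,92),(283,355),(316,352)]),.095))
print("bar sc topedges\n",plane(sc,A([(133,478),(150,457),(445,210),(480,228)]),.095))
print("rest post base..", plane(sc,A([(262,520)]),0))
# other stands, bystander
print("screwdriver sc",plane(sc,[[290,187],[325,191],[361,200]],.012))
print("collar",plane(sc,A([(685,170)]),.055), "bin sc top",plane(sc,[[222,300],[258,318],[238,344],[207,321]],.05))
E
```

```text
cams [ 1.1413 -0.6436  0.9502] [0.5159 1.0264 0.885 ]
stand top sc
 [[ 0.4816  0.0099  0.045 ]
 [ 0.4904  0.0891  0.045 ]
 [ 0.5849  0.075   0.045 ]
 [ 0.5736 -0.0056  0.045 ]]
stand top si
 [[0.4757 0.0162 0.045 ]
 [0.5835 0.0773 0.045 ]
 [0.4852 0.091  0.045 ]]
backwall top inner sc
 [[ 0.7539 -0.041   0.05  ]
 [ 0.7596  0.0888  0.05  ]]
backwall top inner si
 [[ 0.7478 -0.0371  0.05  ]
 [ 0.7466  0.0984  0.05  ]]
side wall R inner sc
 [[ 0.6513 -0.0287  0.032 ]
 [ 0.7423 -0.032   0.032 ]]
side wall L inner sc
 [[0.6715 0.0877 0.032 ]
 [0.7488 0.078  0.032 ]]
side walls si R,L
 [[ 0.7453 -0.0304  0.032 ]
 [ 0.6625 -0.0259  0.032 ]
 [ 0.7509  0.0837  0.032 ]
 [ 0.6913  0.0879  0.032 ]]
bar top far end si
 [[ 0.6403 -0.1252  0.095 ]
 [ 0.626  -0.125   0.095 ]
 [ 0.6515  0.0968  0.095 ]
 [ 0.6358  0.0948  0.095 ]]
bar sc topedges
 [[ 0.6293 -0.1281  0.095 ]
 [ 0.6269 -0.1132  0.095 ]
 [ 0.6362  0.1138  0.095 ]
 [ 0.6587  0.114   0.095 ]]
rest post base.. [[ 0.6434 -0.0504  0.    ]]
screwdriver sc [[0.4534 0.2082 0.012 ]
 [0.5369 0.2534 0.012 ]
 [0.6321 0.2831 0.012 ]]
collar [[0.6999 0.2605 0.055 ]] bin sc top [[ 0.597  -0.2     0.05  ]
 [ 0.6865 -0.187   0.05  ]
 [ 0.697  -0.2592  0.05  ]
 [ 0.6105 -0.2587  0.05  ]]
```

```bash
python3 - <<'E'
from h import *
np.set_printoptions(precision=3,suppress=True)
sc=cam("scene");si=cam("side")
crop(sc,"pics/sc2.png",130,120,160,160,4)
crop(si,"pics/si2.png",280,130,150,170,4)
E
```

```text
(no output)
```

View pics/sc2.png

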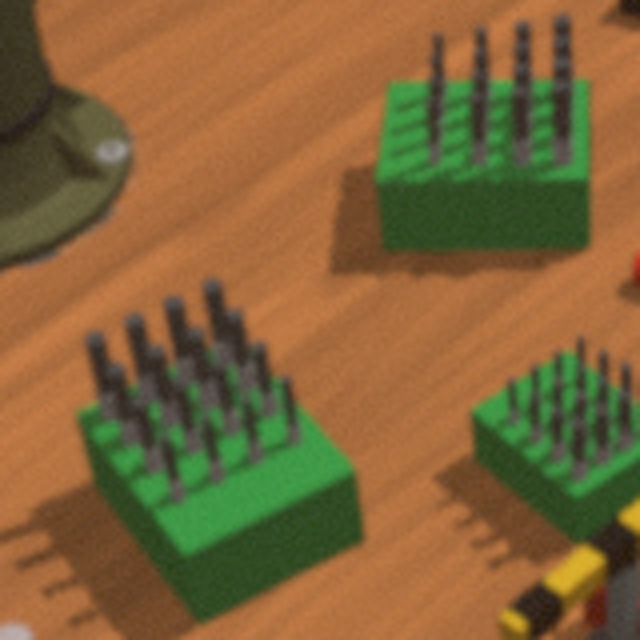

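View pics/si2.png

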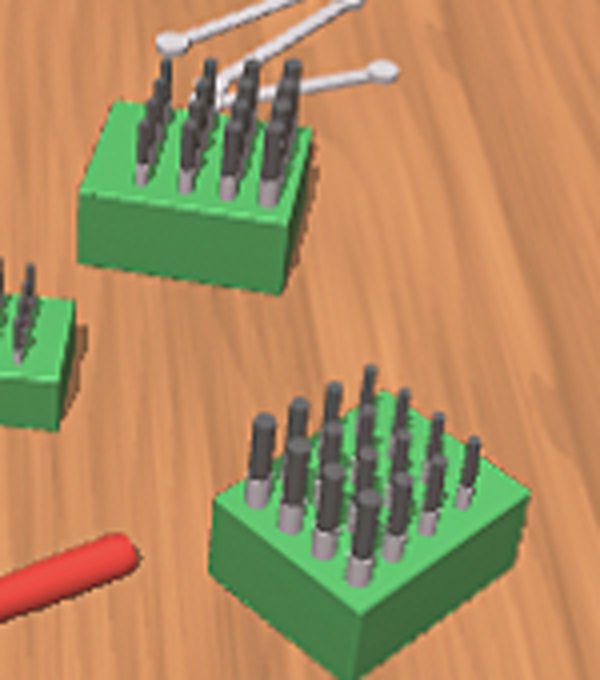

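```bash
python3 - <<'E'
from h import *
np.set_printoptions(precision=3,suppress=True)
sc=cam("scene");si=cam("side")
A=lambda p:(np.array(p,float)+.5)/4-.5+[130,120]
B=lambda p:(np.array(p,float)+.5)/4-.5+[280,130]
print("bottom sc",plane(sc,A([(203,622),(362,543)]),0))
print("bottom si",plane(si,B([(78,265),(280,293)]),0))
# match: world corners: sc (355,472) <-> si (80,192); 
print("top tri",two(sc,A([(355,472)]),si,B([(80,192)])))
for z in (.05,.06,.07): print(z,plane(sc,A([(188,555),(355,472),(80,410)]),z)[:,:2].tolist(),plane(si,B([(80,192),(290,218),(312,130),(113,103)]),z)[:,:2].tolist())
print("bit tip sc (212,285),si?",two(sc,A([(212,285)]),si,B([(292,65)])))
E
```

```text
bottom sc [[ 0.441 -0.185  0.   ]
 [ 0.47  -0.081  0.   ]]
bottom si [[ 0.47  -0.076  0.   ]
 [ 0.333 -0.044  0.   ]]
top tri [[ 0.47  -0.079  0.06   0.001]]
0.05 [[0.4342734910184167, -0.18012936083091308], [0.4632002507932601, -0.07281288074747472], [0.29351465732533033, -0.1413242361375988]] [[0.4687432822339316, -0.09327560697705084], [0.3280832176794083, -0.06238455007071697], [0.30091621591204276, -0.1653333042216758], [0.44145596109643676, -0.20096014674988627]]
0.06 [[0.4421271027102679, -0.1852783786578932], [0.4707325280056731, -0.07915402951242234], [0.3029318961535479, -0.14690432279634297]] [[0.4693080689587962, -0.0798658041133653], [0.33033265470783274, -0.04934472164547188], [0.30349102530482064, -0.15106048439634256], [0.44234756122056434, -0.18626063316986063]]
0.07 [[0.44998071440211906, -0.19042739648487328], [0.4782648052180861, -0.08549517827737008], [0.3123491349817652, -0.15248440945508696]] [[0.4698728556836608, -0.06645600124967932], [0.3325820917362573, -0.03630489322022634], [0.3060658346975985, -0.13678766457100933], [0.44323916134469193, -0.171561119589835]]
bit tip sc (212,285),si? [[ 0.346 -0.078  0.15   0.033]]
```

The stand meant is the small one, about 100 x 80 mm with its centre near (0.532, 0.043) and yaw about -8.5°. The bay origin is near (0.641, 0.034) with yaw about -3°. A larger 60 mm high stand is at about x 0.30 to 0.47, y -0.19 to -0.05, and I need to keep clear of it. Next I plan the approach under the bar.

```bash
cat >> h.py <<'E'
def pose(yaw,tilt): # tilt: fingers lean forward from straight down
    return R.from_euler('z',yaw,degrees=True)*R.from_euler('x',180,degrees=True)*R.from_euler('y',tilt,degrees=True)
def rows(p,r,targets):
    "targets: (pos,Rot,n)"; 
    for tp,tr,n in targets:
        print("->",np.round(tp,3))
        tp=np.array(tp,float)
        for k in range(n):
            m=n-k
            d=r.inv().apply((tp-p)/m)/.03; w=(r.inv()*tr).as_rotvec(degrees=True)/m/10
            d=np.round(d,2);w=np.round(w,2)
            print(dict(zip(("dx","dy","dz","rx","ry","rz"),[float(v) for v in (*d,*w)])))
            p=p+r.apply(d*.03); r=r*R.from_rotvec(w*10,degrees=True)
def now():
    o=sensors.get_obs();print(o['time_s'],np.round(o['tool_pos'],4),np.round(o['tool_rot'],2),np.round(o['force'],2))
    return o['tool_pos'],R.from_euler('xyz',o['tool_rot'],degrees=True)
E
python3 - <<'E'
from h import *
p,r=now()
rows(p,r,[((.287,-.583,.30),pose(26.17,0),3),((.55,-.12,.26),pose(18,45),18),((.598,-.105,.04),pose(18,45),8)])
E
```

```text
0.55 [ 0.2867 -0.5834  0.2226] [180.     0.    26.17] [ 0.11  0.42 -0.95]
-> [ 0.287 -0.583  0.3  ]
{'dx': 0.01, 'dy': -0.0, 'dz': -0.86, 'rx': 0.0, 'ry': 0.0, 'rz': 0.0}
{'dx': 0.0, 'dy': -0.0, 'dz': -0.86, 'rx': 0.0, 'ry': 0.0, 'rz': 0.0}
{'dx': 0.01, 'dy': -0.01, 'dz': -0.86, 'rx': 0.0, 'ry': 0.0, 'rz': 0.0}
-> [ 0.55 -0.12  0.26]
{'dx': 0.82, 'dy': -0.55, 'dz': 0.07, 'rx': -0.02, 'ry': 0.25, 'rz': 0.04}
{'dx': 0.81, 'dy': -0.56, 'dz': 0.11, 'rx': -0.02, 'ry': 0.25, 'rz': 0.04}
{'dx': 0.8, 'dy': -0.57, 'dz': 0.14, 'rx': -0.02, 'ry': 0.25, 'rz': 0.04}
{'dx': 0.79, 'dy': -0.57, 'dz': 0.17, 'rx': -0.02, 'ry': 0.25, 'rz': 0.04}
{'dx': 0.77, 'dy': -0.58, 'dz': 0.21, 'rx': -0.02, 'ry': 0.25, 'rz': 0.04}
{'dx': 0.76, 'dy': -0.59, 'dz': 0.24, 'rx': -0.02, 'ry': 0.25, 'rz': 0.04}
{'dx': 0.75, 'dy': -0.59, 'dz': 0.27, 'rx': -0.02, 'ry': 0.25, 'rz': 0.04}
{'dx': 0.73, 'dy': -0.6, 'dz': 0.3, 'rx': -0.02, 'ry': 0.25, 'rz': 0.05}
{'dx': 0.71, 'dy': -0.6, 'dz': 0.33, 'rx': -0.02, 'ry': 0.25, 'rz': 0.05}
{'dx': 0.69, 'dy': -0.61, 'dz': 0.35, 'rx': -0.02, 'ry': 0.25, 'rz': 0.04}
{'dx': 0.67, 'dy':
[... 455 characters left out ...]
, 'dz': 0.53, 'rx': -0.01, 'ry': 0.25, 'rz': 0.05}
{'dx': 0.49, 'dy': -0.66, 'dz': 0.54, 'rx': -0.02, 'ry': 0.24, 'rz': 0.04}
-> [ 0.598 -0.105  0.04 ]
{'dx': -0.5, 'dy': 0.0, 'dz': 0.8, 'rx': 0.0, 'ry': 0.0, 'rz': 0.0}
{'dx': -0.5, 'dy': 0.0, 'dz': 0.8, 'rx': 0.0, 'ry': 0.0, 'rz': 0.0}
{'dx': -0.5, 'dy': 0.0, 'dz': 0.8, 'rx': 0.0, 'ry': 0.0, 'rz': 0.0}
{'dx': -0.5, 'dy': 0.0, 'dz': 0.79, 'rx': 0.0, 'ry': 0.0, 'rz': 0.0}
{'dx': -0.5, 'dy': 0.0, 'dz': 0.8, 'rx': 0.0, 'ry': 0.0, 'rz': 0.0}
{'dx': -0.5, 'dy': 0.01, 'dz': 0.79, 'rx': 0.0, 'ry': 0.0, 'rz': 0.0}
{'dx': -0.5, 'dy': 0.0, 'dz': 0.8, 'rx': 0.0, 'ry': 0.0, 'rz': 0.0}
{'dx': -0.5, 'dy': 0.01, 'dz': 0.79, 'rx': 0.0, 'ry': 0.0, 'rz': 0.0}
```

Request:
{"name": "carry_out", "arguments": {
  "plan": [
    {"fingers":1,"dz":-0.9},
    {"fingers":1,"dz":-0.9},
    {"fingers":1,"dx":0.8,"dy":-0.55,"ry":0.25},
    {"fingers":1,"dx":0.8,"dy":-0.55,"dz":0.1,"ry":0.25},
    {"fingers":1,"dx":0.8,"dy":-0.55,"dz":0.1,"ry":0.25},
    {"fingers":1,"dx":0.8,"dy":-0.55,"dz":0.15,"ry":0.25},
    {"fingers":1,"dx":0.8,"dy":-0.6,"dz":0.2,"ry":0.25},
    {"fingers":1,"dx":0.75,"dy":-0.6,"dz":0.2,"ry":0.25},
    {"fingers":1,"dx":0.75,"dy":-0.6,"dz":0.25,"ry":0.25},
    {"fingers":1,"dx":0.75,"dy":-0.6,"dz":0.3,"ry":0.25},
    {"fingers":1,"dx":0.7,"dy":-0.6,"dz":0.3,"ry":0.25}
  ]
}}

```text
validation failed for argument at $.pl...
```

```bash
python3 - <<'E'
from h import *
p,r=now()
rows(p,r,[((.55,-.12,.26),pose(18,45),10),((.598,-.105,.04),pose(18,45),8)])
E
```

```text
0.55 [ 0.2867 -0.5834  0.2226] [180.     0.    26.17] [ 0.11  0.42 -0.95]
-> [ 0.55 -0.12  0.26]
{'dx': 1.47, 'dy': -1.0, 'dz': -0.12, 'rx': -0.03, 'ry': 0.45, 'rz': 0.08}
{'dx': 1.46, 'dy': -1.02, 'dz': -0.02, 'rx': -0.03, 'ry': 0.45, 'rz': 0.08}
{'dx': 1.44, 'dy': -1.04, 'dz': 0.09, 'rx': -0.03, 'ry': 0.45, 'rz': 0.08}
{'dx': 1.42, 'dy': -1.06, 'dz': 0.2, 'rx': -0.03, 'ry': 0.45, 'rz': 0.08}
{'dx': 1.38, 'dy': -1.08, 'dz': 0.31, 'rx': -0.03, 'ry': 0.45, 'rz': 0.08}
{'dx': 1.34, 'dy': -1.1, 'dz': 0.41, 'rx': -0.03, 'ry': 0.45, 'rz': 0.07}
{'dx': 1.29, 'dy': -1.12, 'dz': 0.5, 'rx': -0.03, 'ry': 0.45, 'rz': 0.08}
{'dx': 1.23, 'dy': -1.14, 'dz': 0.6, 'rx': -0.04, 'ry': 0.45, 'rz': 0.07}
{'dx': 1.17, 'dy': -1.16, 'dz': 0.68, 'rx': -0.03, 'ry': 0.45, 'rz': 0.08}
{'dx': 1.09, 'dy': -1.18, 'dz': 0.76, 'rx': -0.04, 'ry': 0.44, 'rz': 0.07}
-> [ 0.598 -0.105  0.04 ]
{'dx': -0.5, 'dy': 0.0, 'dz': 0.8, 'rx': 0.0, 'ry': 0.0, 'rz': 0.0}
{'dx': -0.5, 'dy': 0.0, 'dz': 0.8, 'rx': 0.0, 'ry': 0.0, 'rz': 0.0}
{'dx': -0.5, 'dy': 0.0, 'dz': 0.8, 'rx': 0.0, 'ry': 0.0, 'rz': 0.0}
{'dx': -0.5, 'dy': 0.0, 'dz': 0.8, 'rx': 0.0, 'ry': 0.0, 'rz': 0.0}
{'dx': -0.5, 'dy': 0.0, 'dz': 0.79, 'rx': 0.0, 'ry': 0.0, 'rz': 0.0}
{'dx': -0.5, 'dy': 0.0, 'dz': 0.8, 'rx': 0.0, 'ry': 0.0, 'rz': 0.0}
{'dx': -0.5, 'dy': 0.0, 'dz': 0.79, 'rx': 0.0, 'ry': 0.0, 'rz': 0.0}
{'dx': -0.5, 'dy': 0.01, 'dz': 0.8, 'rx': 0.0, 'ry': 0.0, 'rz': 0.0}
```

The call was refused. I'll try a single row carrying every key.

Request:
{"name": "carry_out", "arguments": {
  "plan": [
    {"fingers":1,"dx":0,"dy":0,"dz":-0.9,"rx":0,"ry":0,"rz":0}
  ]
}}

```text
time_s: 0.68
tool_pos: [0.2859, -0.5821, 0.2473]
tool_rot: [-179.7, 0.0, 26.2]
force: [0.1, -0.0, 0.4]
grip_width: 0.0828
```

Request:
{"name": "carry_out", "arguments": {
  "plan": [
    {"fingers":1,"dx":0,"dy":0,"dz":-0.9,"rx":0,"ry":0,"rz":0},
    {"fingers":1,"dx":0.8,"dy":-0.55,"dz":0,"rx":0,"ry":0.25,"rz":0},
    {"fingers":1,"dx":0.8,"dy":-0.55,"dz":0.1,"rx":0,"ry":0.25,"rz":0},
    {"fingers":1,"dx":0.8,"dy":-0.55,"dz":0.1,"rx":0,"ry":0.25,"rz":0},
    {"fingers":1,"dx":0.8,"dy":-0.55,"dz":0.15,"rx":0,"ry":0.25,"rz":0},
    {"fingers":1,"dx":0.8,"dy":-0.6,"dz":0.2,"rx":0,"ry":0.25,"rz":0},
    {"fingers":1,"dx":0.75,"dy":-0.6,"dz":0.2,"rx":0,"ry":0.25,"rz":0},
    {"fingers":1,"dx":0.75,"dy":-0.6,"dz":0.25,"rx":0,"ry":0.25,"rz":0},
    {"fingers":1,"dx":0.75,"dy":-0.6,"dz":0.3,"rx":0,"ry":0.25,"rz":0}
  ]
}}

```text
time_s: 1.8
tool_pos: [0.3989, -0.3739, 0.2666]
tool_rot: [180.0, -20.1, 26.2]
force: [-0.4, 0.9, -0.1]
grip_width: 0.002
```

```bash
python3 - <<'E'
from h import *
p,r=now()
rows(p,r,[((.55,-.12,.26),pose(18,45),11),((.598,-.105,.04),pose(18,45),8)])
E
```

```text
1.8 [ 0.3989 -0.3739  0.2666] [179.96 -20.07  26.18] [-0.38  0.92 -0.09]
-> [ 0.55 -0.12  0.26]
{'dx': 0.7, 'dy': -0.49, 'dz': 0.28, 'rx': -0.04, 'ry': 0.23, 'rz': 0.06}
{'dx': 0.68, 'dy': -0.5, 'dz': 0.3, 'rx': -0.04, 'ry': 0.23, 'rz': 0.06}
{'dx': 0.66, 'dy': -0.51, 'dz': 0.32, 'rx': -0.04, 'ry': 0.23, 'rz': 0.06}
{'dx': 0.65, 'dy': -0.52, 'dz': 0.35, 'rx': -0.04, 'ry': 0.22, 'rz': 0.06}
{'dx': 0.63, 'dy': -0.52, 'dz': 0.37, 'rx': -0.04, 'ry': 0.23, 'rz': 0.07}
{'dx': 0.6, 'dy': -0.53, 'dz': 0.39, 'rx': -0.04, 'ry': 0.22, 'rz': 0.06}
{'dx': 0.58, 'dy': -0.54, 'dz': 0.41, 'rx': -0.04, 'ry': 0.23, 'rz': 0.06}
{'dx': 0.56, 'dy': -0.55, 'dz': 0.42, 'rx': -0.04, 'ry': 0.22, 'rz': 0.07}
{'dx': 0.54, 'dy': -0.57, 'dz': 0.44, 'rx': -0.04, 'ry': 0.23, 'rz': 0.06}
{'dx': 0.51, 'dy': -0.57, 'dz': 0.46, 'rx': -0.04, 'ry': 0.22, 'rz': 0.07}
{'dx': 0.49, 'dy': -0.58, 'dz': 0.48, 'rx': -0.04, 'ry': 0.23, 'rz': 0.06}
-> [ 0.598 -0.105  0.04 ]
{'dx': -0.5, 'dy': 0.0, 'dz': 0.8, 'rx': -0.0, 'ry': -0.0, 'rz': 0.0}
{'dx': -0.5, 'dy': 0.0, 'dz': 0.79, 'rx': -0.0, 'ry': -0.0, 'rz': 0.0}
{'dx': -0.5, 'dy': 0.0, 'dz': 0.8, 'rx': -0.0, 'ry': -0.0, 'rz': 0.0}
{'dx': -0.5, 'dy': 0.0, 'dz': 0.79, 'rx': -0.0, 'ry': -0.0, 'rz': 0.0}
{'dx': -0.5, 'dy': 0.0, 'dz': 0.8, 'rx': -0.0, 'ry': -0.0, 'rz': 0.0}
{'dx': -0.5, 'dy': 0.0, 'dz': 0.79, 'rx': -0.0, 'ry': -0.0, 'rz': 0.0}
{'dx': -0.5, 'dy': 0.01, 'dz': 0.8, 'rx': -0.0, 'ry': -0.0, 'rz': 0.0}
{'dx': -0.5, 'dy': 0.0, 'dz': 0.79, 'rx': -0.0, 'ry': -0.0, 'rz': 0.0}
```

Request:
{"name": "carry_out", "arguments": {
  "plan": [
    {"fingers":1,"dx":0.7,"dy":-0.5,"dz":0.3,"rx":-0.04,"ry":0.23,"rz":0.06},
    {"fingers":1,"dx":0.7,"dy":-0.5,"dz":0.3,"rx":-0.04,"ry":0.23,"rz":0.06},
    {"fingers":1,"dx":0.65,"dy":-0.5,"dz":0.3,"rx":-0.04,"ry":0.23,"rz":0.06},
    {"fingers":1,"dx":0.65,"dy":-0.52,"dz":0.35,"rx":-0.04,"ry":0.23,"rz":0.06},
    {"fingers":1,"dx":0.63,"dy":-0.52,"dz":0.37,"rx":-0.04,"ry":0.23,"rz":0.06},
    {"fingers":1,"dx":0.6,"dy":-0.53,"dz":0.39,"rx":-0.04,"ry":0.23,"rz":0.06},
    {"fingers":1,"dx":0.58,"dy":-0.54,"dz":0.4,"rx":-0.04,"ry":0.23,"rz":0.06},
    {"fingers":1,"dx":0.56,"dy":-0.55,"dz":0.42,"rx":-0.04,"ry":0.23,"rz":0.06},
    {"fingers":1,"dx":0.54,"dy":-0.57,"dz":0.44,"rx":-0.04,"ry":0.23,"rz":0.06},
    {"fingers":1,"dx":0.5,"dy":-0.57,"dz":0.46,"rx":-0.04,"ry":0.23,"rz":0.06},
    {"fingers":1,"dx":0.5,"dy":-0.58,"dz":0.48,"rx":-0.04,"ry":0.23,"rz":0.06},
    {"fingers":1,"dx":0,"dy":0,"dz":0,"rx":0,"ry":0,"rz":0}
  ]
}}

```text
time_s: 3.3
tool_pos: [0.5492, -0.1184, 0.2596]
tool_rot: [179.8, -45.3, 18.7]
force: [-0.1, -0.5, -0.1]
grip_width: 0.0007
```

```bash
python3 - <<'E'
from h import *
p,r=now()
rows(p,r,[((.598,-.105,.10),pose(18,45),8)])
d=cam("scene");crop(d,"pics/sc3.png",90,60,280,260,2.2)
d=cam("wrist");cv2.imwrite("pics/w3.png",d['color'][:,:,::-1])
E
```

```text
3.3 [ 0.5492 -0.1184  0.2596] [179.79 -45.28  18.65] [-0.11 -0.54 -0.14]
-> [ 0.598 -0.105  0.1  ]
{'dx': -0.32, 'dy': 0.01, 'dz': 0.62, 'rx': -0.0, 'ry': -0.0, 'rz': 0.01}
{'dx': -0.32, 'dy': 0.01, 'dz': 0.62, 'rx': -0.0, 'ry': -0.0, 'rz': 0.01}
{'dx': -0.33, 'dy': 0.01, 'dz': 0.62, 'rx': -0.0, 'ry': -0.0, 'rz': 0.0}
{'dx': -0.32, 'dy': 0.01, 'dz': 0.62, 'rx': -0.01, 'ry': -0.01, 'rz': 0.01}
{'dx': -0.33, 'dy': 0.01, 'dz': 0.62, 'rx': -0.0, 'ry': -0.0, 'rz': 0.0}
{'dx': -0.32, 'dy': 0.01, 'dz': 0.61, 'rx': -0.01, 'ry': -0.01, 'rz': 0.01}
{'dx': -0.32, 'dy': 0.01, 'dz': 0.62, 'rx': -0.0, 'ry': -0.0, 'rz': 0.0}
{'dx': -0.33, 'dy': 0.01, 'dz': 0.62, 'rx': -0.01, 'ry': -0.01, 'rz': 0.01}
```

View pics/sc3.png

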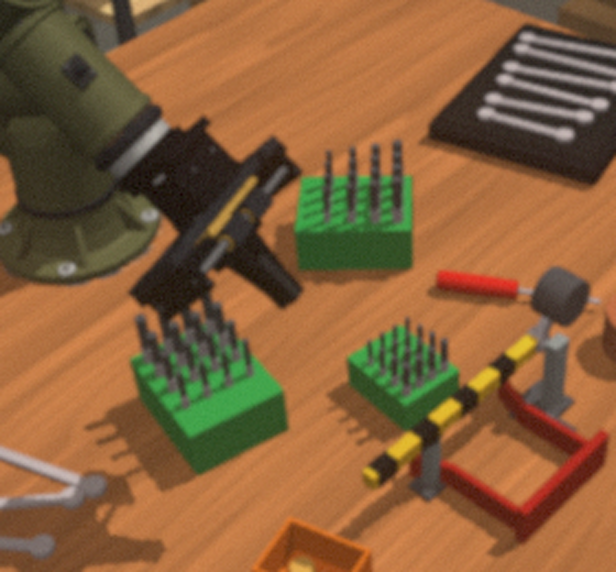

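View pics/w3.png

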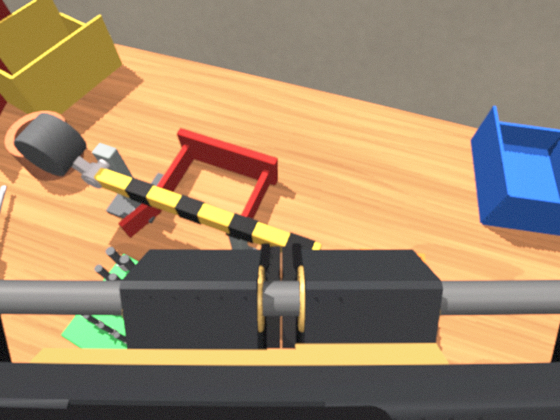

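The fingers are closed and tilted 45°, free of everything, with the bar's free end ahead of them (wrist picture, about 310,245). I descend now.

Request:
{"name": "carry_out", "arguments": {
  "plan": [
    {"fingers":1,"dx":-0.32,"dy":0.01,"dz":0.62,"rx":0,"ry":0,"rz":0},
    {"fingers":1,"dx":-0.32,"dy":0.01,"dz":0.62,"rx":0,"ry":0,"rz":0},
    {"fingers":1,"dx":-0.32,"dy":0.01,"dz":0.62,"rx":0,"ry":0,"rz":0},
    {"fingers":1,"dx":-0.32,"dy":0.01,"dz":0.62,"rx":0,"ry":0,"rz":0},
    {"fingers":1,"dx":-0.32,"dy":0.01,"dz":0.62,"rx":0,"ry":0,"rz":0},
    {"fingers":1,"dx":-0.32,"dy":0.01,"dz":0.62,"rx":0,"ry":0,"rz":0},
    {"fingers":1,"dx":-0.32,"dy":0.01,"dz":0.62,"rx":0,"ry":0,"rz":0},
    {"fingers":1,"dx":-0.32,"dy":0.01,"dz":0.62,"rx":0,"ry":0,"rz":0},
    {"fingers":1,"dx":0,"dy":0,"dz":0,"rx":0,"ry":0,"rz":0}
  ]
}}

```text
time_s: 4.53
tool_pos: [0.5992, -0.1076, 0.0998]
tool_rot: [-180.0, -45.3, 18.2]
force: [0.4, -0.2, 0.7]
grip_width: 0.0005
```

```bash
python3 - <<'E'
from h import *
p,r=now()
rows(p,r,[((.598,-.105,.04),pose(18,45),4),((.641,-.091,.04),pose(18,45),4)])
d=cam("scene");crop(d,"pics/sc4.png",130,110,230,250,2.4)
d=cam("side");crop(d,"pics/si4.png",150,80,250,200,3)
E
```

```text
4.525 [ 0.5992 -0.1076  0.0998] [-180.    -45.27   18.24] [ 0.35 -0.25  0.69]
-> [ 0.598 -0.105  0.04 ]
{'dx': -0.36, 'dy': -0.02, 'dz': 0.35, 'rx': -0.0, 'ry': -0.01, 'rz': 0.0}
{'dx': -0.35, 'dy': -0.02, 'dz': 0.35, 'rx': -0.01, 'ry': -0.01, 'rz': 0.01}
{'dx': -0.35, 'dy': -0.03, 'dz': 0.35, 'rx': -0.0, 'ry': -0.0, 'rz': 0.0}
{'dx': -0.36, 'dy': -0.02, 'dz': 0.35, 'rx': -0.01, 'ry': -0.01, 'rz': 0.01}
-> [ 0.641 -0.091  0.04 ]
{'dx': 0.27, 'dy': -0.0, 'dz': 0.27, 'rx': 0.0, 'ry': 0.0, 'rz': -0.0}
{'dx': 0.27, 'dy': -0.0, 'dz': 0.26, 'rx': 0.0, 'ry': 0.0, 'rz': -0.0}
{'dx': 0.26, 'dy': -0.0, 'dz': 0.27, 'rx': 0.0, 'ry': 0.0, 'rz': -0.0}
{'dx': 0.27, 'dy': -0.01, 'dz': 0.26, 'rx': 0.0, 'ry': 0.0, 'rz': -0.0}
```

View pics/sc4.png

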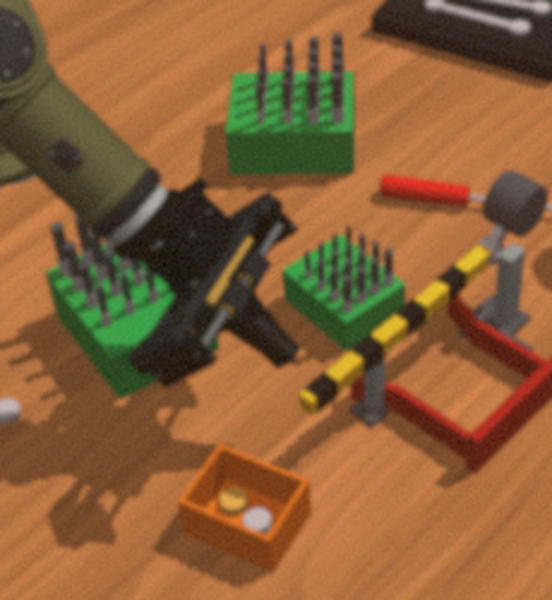

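View pics/si4.png

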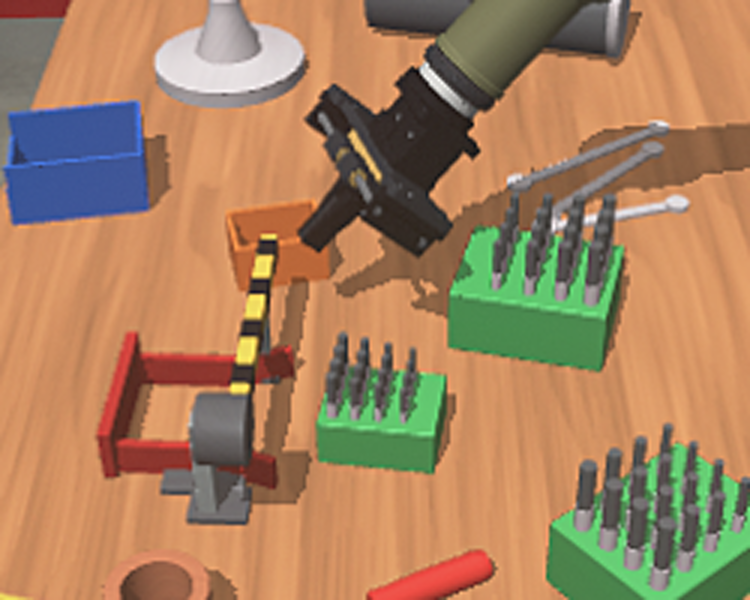

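```bash
python3 - <<'E'
from h import *
np.set_printoptions(precision=3,suppress=True)
sc=cam("scene")
A=lambda p:(np.array(p,float)+.5)/4-.5+[130,120]
b=plane(sc,A([(295,440),(252,458),(216,478),(178,498)]),.06);print(b)
c,v=ray(sc,A([(290,380)]));  # tip: ray point nearest above base
t=np.dot((b[0]-c)[:2],v[0][:2])/np.dot(v[0][:2],v[0][:2]);print(c+v[0]*t)
E
```

```text
[[ 0.424 -0.083  0.06 ]
 [ 0.415 -0.109  0.06 ]
 [ 0.41  -0.134  0.06 ]
 [ 0.405 -0.159  0.06 ]]
[ 0.426 -0.08   0.108]
```

Request:
{"name": "carry_out", "arguments": {
  "plan": [
    {"fingers":1,"dx":-0.31,"dy":-0.01,"dz":0.39,"rx":0,"ry":0,"rz":0},
    {"fingers":1,"dx":-0.31,"dy":-0.01,"dz":0.39,"rx":0,"ry":0,"rz":0},
    {"fingers":1,"dx":-0.31,"dy":-0.01,"dz":0.39,"rx":0,"ry":0,"rz":0},
    {"fingers":1,"dx":-0.31,"dy":-0.01,"dz":0.39,"rx":0,"ry":0,"rz":0},
    {"fingers":1,"dx":0,"dy":0,"dz":0,"rx":0,"ry":0,"rz":0}
  ]
}}

```text
time_s: 5.3
tool_pos: [0.606, -0.1041, 0.0418]
tool_rot: [179.8, -45.3, 18.4]
force: [0.0, 0.6, 0.0]
grip_width: 0.0005
```

```bash
python3 - <<'E'
from h import *
p,r=now()
rows(p,r,[((.641,-.091,.04),pose(18,45),3)])
d=cam("scene");crop(d,"pics/sc5.png",160,130,200,220,2.7)
d=cam("side");crop(d,"pics/si5.png",170,80,200,170,3.5)
E
```

```text
5.3 [ 0.606  -0.1041  0.0418] [179.84 -45.35  18.38] [0.02 0.56 0.03]
-> [ 0.641 -0.091  0.04 ]
{'dx': 0.28, 'dy': -0.02, 'dz': 0.31, 'rx': -0.0, 'ry': -0.01, 'rz': 0.01}
{'dx': 0.28, 'dy': -0.02, 'dz': 0.31, 'rx': -0.01, 'ry': -0.01, 'rz': 0.01}
{'dx': 0.27, 'dy': -0.01, 'dz': 0.31, 'rx': -0.0, 'ry': -0.01, 'rz': 0.01}
```

View pics/sc5.png

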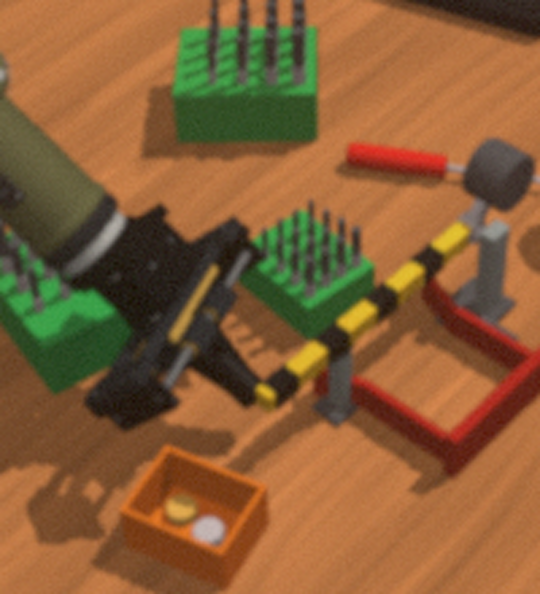

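View pics/si5.png

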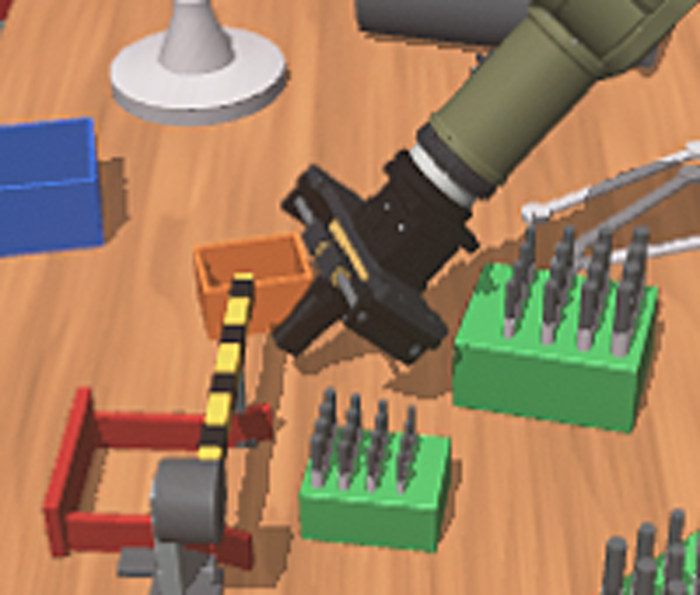

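Everything is clear: the fingertip (scene crop, about 255,385) is just in front of the bar end and the hand is between the stand and the bin. I slide it under the bar.

Request:
{"name": "carry_out", "arguments": {
  "plan": [
    {"fingers":1,"dx":0.27,"dy":-0.01,"dz":0.31,"rx":0,"ry":0,"rz":0},
    {"fingers":1,"dx":0.27,"dy":-0.01,"dz":0.31,"rx":0,"ry":0,"rz":0},
    {"fingers":1,"dx":0.27,"dy":-0.01,"dz":0.31,"rx":0,"ry":0,"rz":0},
    {"fingers":1,"dx":0,"dy":0,"dz":0,"rx":0,"ry":0,"rz":0}
  ]
}}

```text
time_s: 5.9
tool_pos: [0.642, -0.09, 0.0397]
tool_rot: [179.8, -45.4, 18.5]
force: [0.1, -0.4, 0.2]
grip_width: 0.0002
```

```bash
python3 - <<'E'
from h import *
p,r=now()
d=cam("scene");crop(d,"pics/sc6.png",160,130,200,220,2.7)
d=cam("side");crop(d,"pics/si6.png",170,80,200,170,3.5)
E
```

```text
5.9 [ 0.642  -0.09    0.0397] [179.82 -45.4   18.54] [ 0.07 -0.35  0.2 ]
```

View pics/sc6.png

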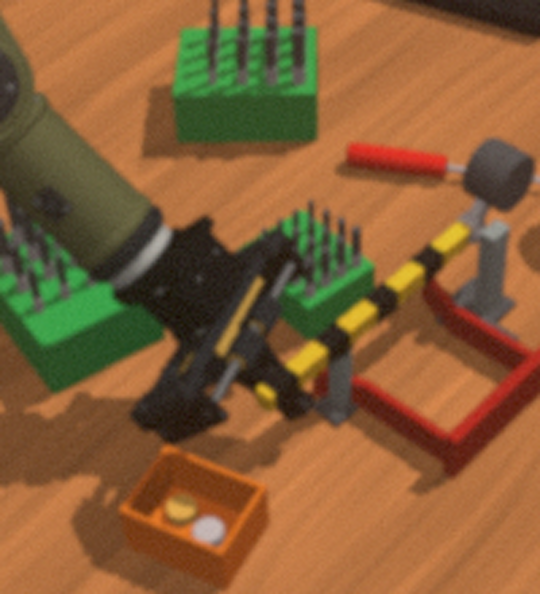

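View pics/si6.png

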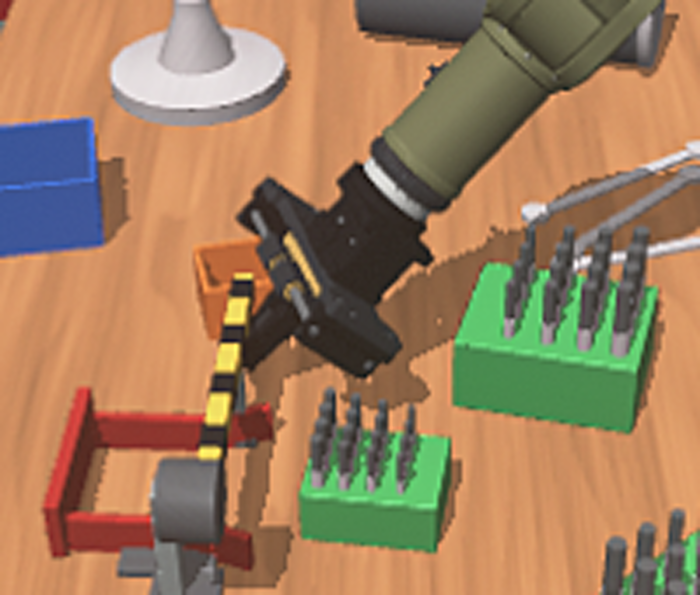

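The fingers are under the bar next to its free end (scene crop, about 290,395), not touching it. I compute the arc for lifting.

```bash
python3 - <<'E'
from h import *
p,r=now(); p=np.array([.642,-.0905,.0397])
by=np.array([np.sin(np.radians(3)),np.cos(np.radians(3)),0])
h=np.array([np.cos(np.radians(18.5)),np.sin(np.radians(18.5)),0])
p1=p-h*.005+[0,0,.008]
def P(t):
    t=np.radians(t); return p1+by*(.230*(1-np.cos(t))-.010*np.sin(t))+np.array([0,0,.230*np.sin(t)+.01*(1-np.cos(t))])
T=[(p1,r,1)]+[(P(4*k),r,1) for k in range(1,14)]
rows(p,r,T)
E
```

```text
6.0 [ 0.6408 -0.0909  0.0391] [179.82 -45.33  18.46] [ 0.3   0.49 -0.1 ]
-> [ 0.637 -0.092  0.048]
{'dx': 0.07, 'dy': 0.0, 'dz': -0.31, 'rx': 0.0, 'ry': 0.0, 'rz': 0.0}
-> [ 0.637 -0.092  0.064]
{'dx': 0.38, 'dy': 0.01, 'dz': -0.37, 'rx': 0.0, 'ry': 0.0, 'rz': 0.0}
-> [ 0.637 -0.091  0.08 ]
{'dx': 0.39, 'dy': -0.03, 'dz': -0.37, 'rx': 0.0, 'ry': 0.0, 'rz': 0.0}
-> [ 0.637 -0.089  0.096]
{'dx': 0.4, 'dy': -0.07, 'dz': -0.36, 'rx': 0.0, 'ry': 0.0, 'rz': 0.0}
-> [ 0.638 -0.086  0.111]
{'dx': 0.4, 'dy': -0.1, 'dz': -0.34, 'rx': 0.0, 'ry': 0.0, 'rz': 0.0}
-> [ 0.638 -0.082  0.127]
{'dx': 0.4, 'dy': -0.13, 'dz': -0.32, 'rx': 0.0, 'ry': 0.0, 'rz': 0.0}
-> [ 0.638 -0.076  0.142]
{'dx': 0.41, 'dy': -0.16, 'dz': -0.31, 'rx': 0.0, 'ry': 0.0, 'rz': 0.0}
-> [ 0.638 -0.07   0.157]
{'dx': 0.4, 'dy': -0.2, 'dz': -0.29, 'rx': 0.0, 'ry': 0.0, 'rz': 0.0}
-> [ 0.639 -0.062  0.171]
{'dx': 0.4, 'dy': -0.23, 'dz': -0.27, 'rx': 0.0, 'ry': 0.0, 'rz': 0.0}
-> [ 0.639 -0.054  0.185]
{'dx': 0.4, 'dy': -0.26, 'dz': -0.25, 'rx': 0.0, 'ry': 0.0, 'rz': 0.0}
-> [ 0.64  -0.045  0.198]
{'dx': 0.39, 'dy': -0.29, 'dz': -0.23, 'rx': 0.0, 'ry': 0.0, 'rz': 0.0}
-> [ 0.64  -0.035  0.21 ]
{'dx': 0.38, 'dy': -0.32, 'dz': -0.2, 'rx': 0.0, 'ry': 0.0, 'rz': 0.0}
-> [ 0.641 -0.024  0.222]
{'dx': 0.37, 'dy': -0.34, 'dz': -0.18, 'rx': 0.0, 'ry': 0.0, 'rz': 0.0}
-> [ 0.641 -0.012  0.233]
{'dx': 0.36, 'dy': -0.37, 'dz': -0.15, 'rx': 0.0, 'ry': 0.0, 'rz': 0.0}
```

Request:
{"name": "carry_out", "arguments": {
  "plan": [
    {"fingers":1,"dx":0.07,"dy":0,"dz":-0.31,"rx":0,"ry":0,"rz":0},
    {"fingers":1,"dx":0.38,"dy":0.01,"dz":-0.37,"rx":0,"ry":0,"rz":0},
    {"fingers":1,"dx":0.39,"dy":-0.03,"dz":-0.37,"rx":0,"ry":0,"rz":0},
    {"fingers":1,"dx":0.4,"dy":-0.07,"dz":-0.36,"rx":0,"ry":0,"rz":0},
    {"fingers":1,"dx":0,"dy":0,"dz":0,"rx":0,"ry":0,"rz":0}
  ]
}}

```text
time_s: 6.62
tool_pos: [0.636, -0.0906, 0.0961]
tool_rot: [179.6, -45.4, 18.5]
force: [-1.4, -0.4, -1.3]
grip_width: 0.0003
```

```bash
python3 - <<'E'
from h import *
p,r=now()
d=cam("scene");crop(d,"pics/sc7.png",160,130,200,220,2.7)
d=cam("side");crop(d,"pics/si7.png",170,80,200,170,3.5)
E
```

```text
6.625 [ 0.636  -0.0906  0.0961] [179.63 -45.36  18.54] [-1.43 -0.44 -1.29]
```

View pics/sc7.png

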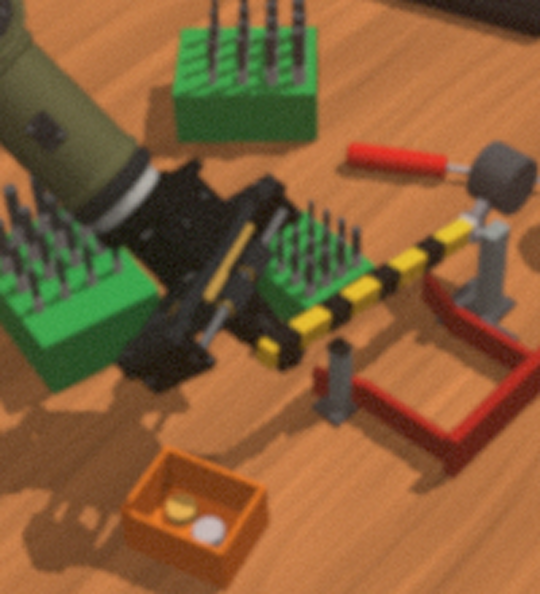

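View pics/si7.png

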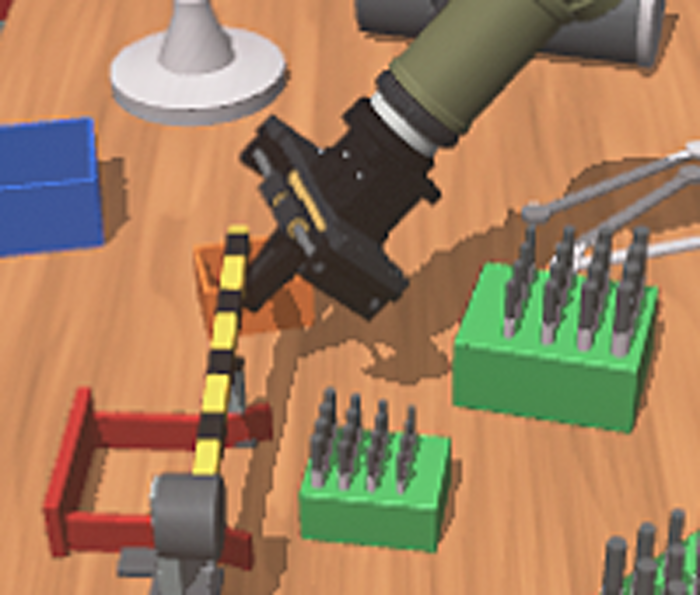

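The bar is lifting with the fingers (its free end has left the rest post) at about 2 N. I continue the arc.

Request:
{"name": "carry_out", "arguments": {
  "plan": [
    {"fingers":1,"dx":0.4,"dy":-0.1,"dz":-0.34,"rx":0,"ry":0,"rz":0},
    {"fingers":1,"dx":0.4,"dy":-0.13,"dz":-0.32,"rx":0,"ry":0,"rz":0},
    {"fingers":1,"dx":0.4,"dy":-0.16,"dz":-0.31,"rx":0,"ry":0,"rz":0},
    {"fingers":1,"dx":0.4,"dy":-0.2,"dz":-0.29,"rx":0,"ry":0,"rz":0},
    {"fingers":1,"dx":0.4,"dy":-0.23,"dz":-0.27,"rx":0,"ry":0,"rz":0},
    {"fingers":1,"dx":0,"dy":0,"dz":0,"rx":0,"ry":0,"rz":0}
  ]
}}

```text
time_s: 7.48
tool_pos: [0.638, -0.0626, 0.171]
tool_rot: [179.7, -45.4, 18.6]
force: [-0.7, 0.1, -0.5]
grip_width: 0.0009
```

```bash
python3 - <<'E'
from h import *
p,r=now()
d=cam("scene");crop(d,"pics/sc8.png",160,100,200,220,2.7)
d=cam("side");crop(d,"pics/si8.png",170,50,200,170,3.5)
E
```

```text
7.475 [ 0.638  -0.0626  0.171 ] [179.73 -45.41  18.58] [-0.68  0.13 -0.47]
```

View pics/sc8.png

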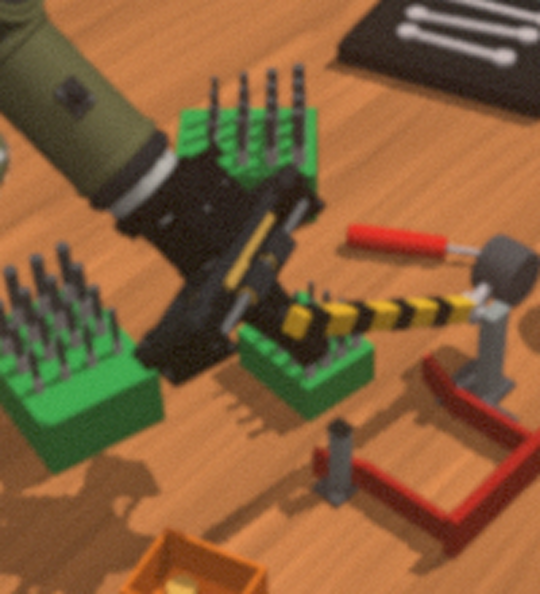

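View pics/si8.png

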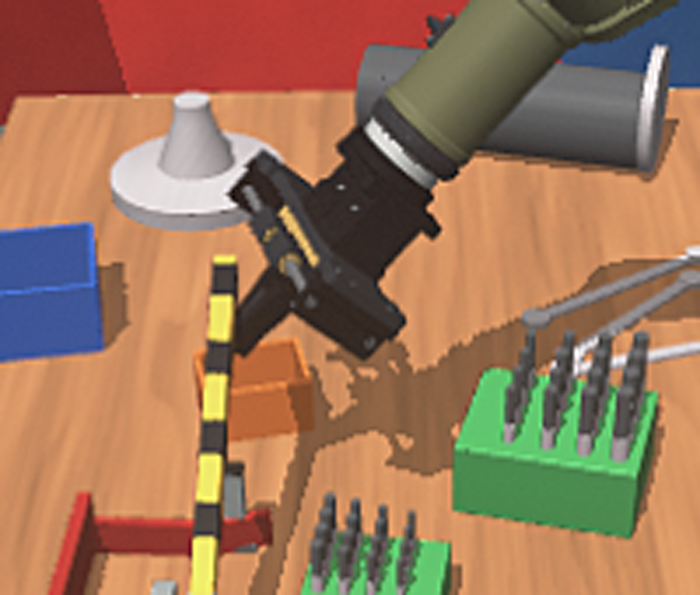

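The bar is at about 35° and the fingers are still well under it. I push on past the balance point, then hold.

Request:
{"name": "carry_out", "arguments": {
  "plan": [
    {"fingers":1,"dx":0.4,"dy":-0.26,"dz":-0.25,"rx":0,"ry":0,"rz":0},
    {"fingers":1,"dx":0.39,"dy":-0.29,"dz":-0.23,"rx":0,"ry":0,"rz":0},
    {"fingers":1,"dx":0.38,"dy":-0.32,"dz":-0.2,"rx":0,"ry":0,"rz":0},
    {"fingers":1,"dx":0.37,"dy":-0.34,"dz":-0.18,"rx":0,"ry":0,"rz":0},
    {"fingers":1,"dx":0.36,"dy":-0.37,"dz":-0.15,"rx":0,"ry":0,"rz":0},
    {"fingers":1,"dx":0,"dy":0,"dz":0,"rx":0,"ry":0,"rz":0},
    {"fingers":1,"dx":0,"dy":0,"dz":0,"rx":0,"ry":0,"rz":0},
    {"fingers":1,"dx":0,"dy":0,"dz":0,"rx":0,"ry":0,"rz":0},
    {"fingers":1,"dx":0,"dy":0,"dz":0,"rx":0,"ry":0,"rz":0},
    {"fingers":1,"dx":0,"dy":0,"dz":0,"rx":0,"ry":0,"rz":0}
  ]
}}

```text
time_s: 8.82
tool_pos: [0.64, -0.0125, 0.2319]
tool_rot: [179.8, -45.3, 18.4]
force: [-0.3, 0.5, -0.0]
grip_width: 0.0007
```

```bash
python3 - <<'E'
from h import *
p,r=now()
d=cam("scene");crop(d,"pics/sc9.png",160,60,230,240,2.5)
d=cam("side");crop(d,"pics/si9.png",150,20,220,220,2.7)
E
```

```text
8.825 [ 0.64   -0.0125  0.2319] [179.82 -45.34  18.42] [-0.3   0.55 -0.04]
```

View pics/sc9.png

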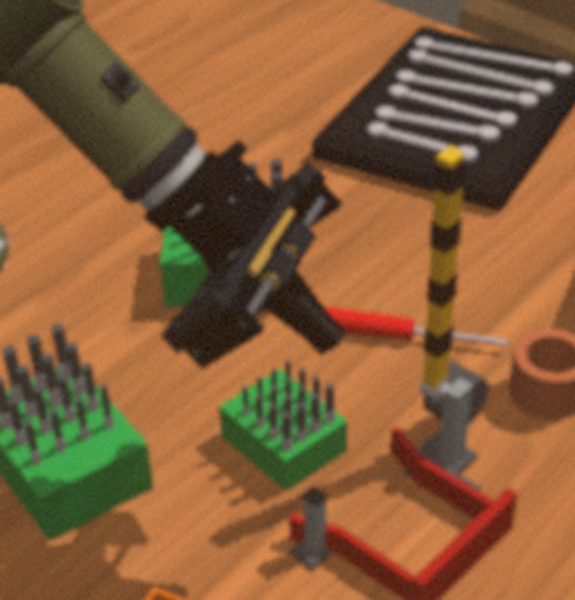

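View pics/si9.png

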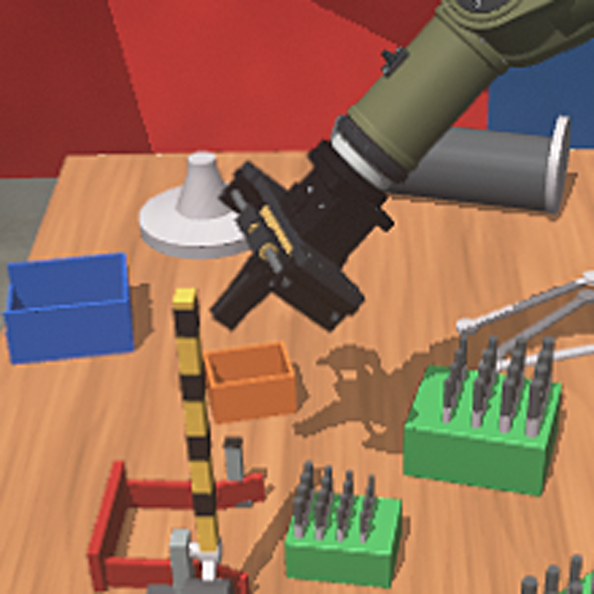

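The bar stands upright on its own, with the fingers 10 cm away (scene crop: top at 449,157, pivot at 450,390). The stand hasn't moved. Next I find the second big stand so I can place the hand behind the small one.

```bash
python3 - <<'E'
from h import *
np.set_printoptions(precision=3,suppress=True)
sc=cam("scene");si=cam("side")
A=lambda p:(np.array(p,float)+.5)/4-.5+[130,120]
B=lambda p:(np.array(p,float)+.5)/4-.5+[280,130]
print("stand2 bottom sc",plane(sc,A([(385,248),(590,248)]),0)[:,:2])
print("si top",plane(si,B([(213,497),(362,610),(530,492),(390,392)]),.06)[:,:2])
print("rod tips", plane(si,B([(264,418),(368,495)]),.11)[:,:2])
# green stand remeasure
m=cv2.inRange(cv2.cvtColor(sc['color'],cv2.COLOR_RGB2HSV),(50,90,60),(75,255,255))
n,l,s,c=cv2.connectedComponentsWithStats(m)
for k in range(1,n):
    if s[k,4]>100: print(s[k],c[k])
crop(sc,"pics/sc10.png",230,190,150,120,5)
crop(si,"pics/si10.png",180,150,140,110,5)
E
```

```text
stand2 bottom sc [[0.291 0.127]
 [0.402 0.215]]
si top [[0.402 0.21 ]
 [0.329 0.297]
 [0.22  0.209]
 [0.289 0.123]]
rod tips [[0.376 0.198]
 [0.326 0.259]]
[224 150  19  32 364] [231.992 166.25 ]
[249 209  49  45 957] [272.226 231.422]
[ 151  215   68   59 2000] [187.994 245.409]
```

View pics/sc10.png

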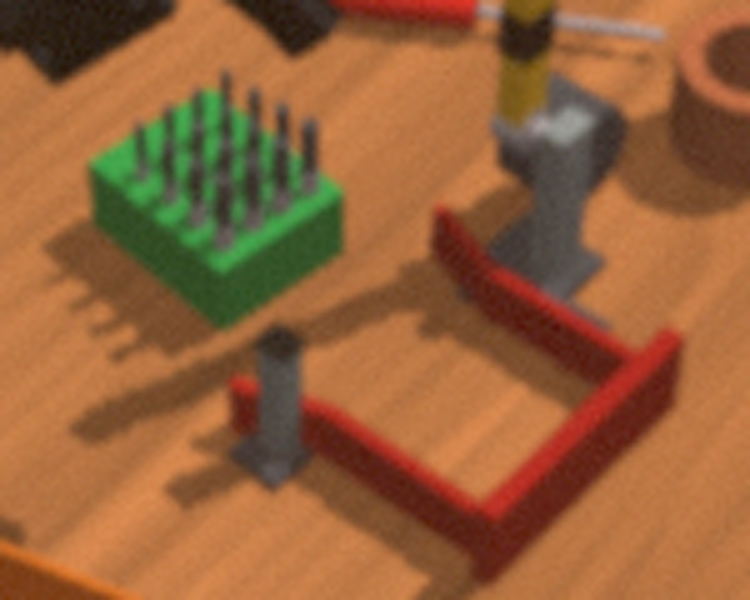

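View pics/si10.png

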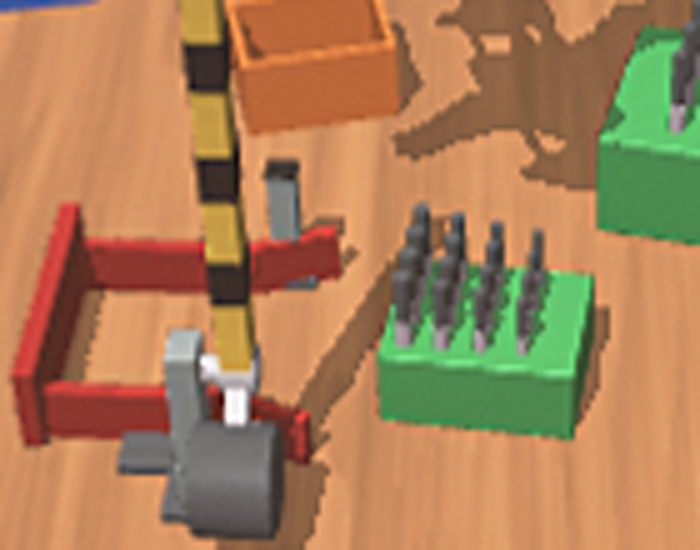

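```bash
python3 - <<'E'
from h import *
np.set_printoptions(precision=4,suppress=True)
sc=cam("scene");si=cam("side")
A=lambda p:(np.array(p,float)+.5)/5-.5+[230,190]
B=lambda p:(np.array(p,float)+.5)/5-.5+[180,150]
C=plane(sc,A([(92,165),(208,90),(343,192),(220,268)]),.045)[:,:2]
S=plane(si,B([(592,272),(575,380),(380,360)]),.045)[:,:2]
print(C,S); print("cen",C.mean(0),(S[0]+S[2])/2)
print("yaw",[np.degrees(np.arctan2(*(b-a)[::-1])) for a,b in ((C[0],C[3]),(C[1],C[2]),(S[1],S[2]))])
print("R wall inner sc",plane(sc,A([(320,408),(482,510)]),.032)[:,:2],"L",plane(sc,A([(505,285),(622,362)]),.032)[:,:2])
print("back in top sc",plane(sc,A([(487,510),(672,335)]),.05)[:,:2],"si",plane(si,B([(80,208),(42,380)]),.05)[:,:2])
print("R si",plane(si,B([(90,240),(250,244)]),.032)[:,:2],"L si",plane(si,B([(48,385),(165,388)]),.032)[:,:2])
print("post top",plane(sc,A([(280,342)]),.075)[:,:2],plane(si,B([(283,168)]),.075)[:,:2])
p,r=now()
E
```

```text
[[ 0.4805  0.0119]
 [ 0.4901  0.0877]
 [ 0.5871  0.0729]
 [ 0.5731 -0.0021]] [[0.4761 0.0138]
 [0.4868 0.0969]
 [0.5834 0.081 ]]
cen [0.5327 0.0426] [0.5298 0.0474]
yaw [np.float64(-8.557146076767832), np.float64(-8.6814205249195), np.float64(-9.32664094443441)]
R wall inner sc [[ 0.6556 -0.0312]
 [ 0.7468 -0.033 ]] L [[0.6766 0.0818]
 [0.7467 0.0758]]
back in top sc [[ 0.7562 -0.0437]
 [ 0.7632  0.0893]] si [[ 0.7478 -0.0371]
 [ 0.7494  0.0998]]
R si [[ 0.7438 -0.0321]
 [ 0.6573 -0.0275]] L si [[0.7509 0.0837]
 [0.6914 0.0864]]
post top [[ 0.6411 -0.0412]] [[ 0.6375 -0.0377]]
9.125 [ 0.6401 -0.0123  0.2322] [179.79 -45.35  18.46] [-0.16  0.54  0.2 ]
```

```bash
python3 - <<'E'
from h import *
p,r=now()
rows(p,r,[((.58,-.005,.25),pose(18.5,45),3),((.445,.048,.20),pose(-3,0),8),((.445,.048,.03),pose(-3,0),7)])
E
```

```text
9.125 [ 0.6401 -0.0123  0.2322] [179.79 -45.35  18.46] [-0.16  0.54  0.2 ]
-> [ 0.58  -0.005  0.25 ]
{'dx': -0.29, 'dy': -0.29, 'dz': -0.57, 'rx': 0.01, 'ry': -0.01, 'rz': -0.0}
{'dx': -0.29, 'dy': -0.28, 'dz': -0.57, 'rx': 0.01, 'ry': -0.01, 'rz': -0.0}
{'dx': -0.28, 'dy': -0.29, 'dz': -0.57, 'rx': 0.0, 'ry': -0.02, 'rz': -0.0}
-> [0.445 0.048 0.2  ]
{'dx': -0.48, 'dy': -0.39, 'dz': -0.18, 'rx': -0.11, 'ry': -0.56, 'rz': 0.25}
{'dx': -0.51, 'dy': -0.36, 'dz': -0.14, 'rx': -0.1, 'ry': -0.55, 'rz': 0.25}
{'dx': -0.53, 'dy': -0.34, 'dz': -0.1, 'rx': -0.1, 'ry': -0.56, 'rz': 0.26}
{'dx': -0.56, 'dy': -0.31, 'dz': -0.05, 'rx': -0.11, 'ry': -0.55, 'rz': 0.25}
{'dx': -0.57, 'dy': -0.29, 'dz': 0.0, 'rx': -0.1, 'ry': -0.56, 'rz': 0.26}
{'dx': -0.58, 'dy': -0.26, 'dz': 0.05, 'rx': -0.11, 'ry': -0.55, 'rz': 0.25}
{'dx': -0.58, 'dy': -0.24, 'dz': 0.11, 'rx': -0.1, 'ry': -0.56, 'rz': 0.26}
{'dx': -0.58, 'dy': -0.21, 'dz': 0.15, 'rx': -0.11, 'ry': -0.55, 'rz': 0.25}
-> [0.445 0.048 0.03 ]
{'dx': -0.0, 'dy': -0.0, 'dz': 0.81, 'rx': 0.0, 'ry': -0.0, 'rz': 0.0}
{'dx': -0.0, 'dy': -0.0, 'dz': 0.81, 'rx': 0.0, 'ry': -0.0, 'rz': 0.0}
{'dx': -0.0, 'dy': -0.0, 'dz': 0.81, 'rx': 0.0, 'ry': -0.0, 'rz': 0.0}
{'dx': -0.0, 'dy': -0.0, 'dz': 0.81, 'rx': 0.0, 'ry': -0.0, 'rz': 0.0}
{'dx': -0.0, 'dy': -0.0, 'dz': 0.81, 'rx': 0.0, 'ry': -0.0, 'rz': 0.0}
{'dx': -0.0, 'dy': -0.0, 'dz': 0.81, 'rx': 0.0, 'ry': -0.0, 'rz': 0.0}
{'dx': -0.01, 'dy': -0.0, 'dz': 0.81, 'rx': 0.0, 'ry': -0.0, 'rz': 0.0}
```

Request:
{"name": "carry_out", "arguments": {
  "plan": [
    {"fingers":1,"dx":-0.29,"dy":-0.29,"dz":-0.57,"rx":0,"ry":0,"rz":0},
    {"fingers":1,"dx":-0.29,"dy":-0.29,"dz":-0.57,"rx":0,"ry":0,"rz":0},
    {"fingers":1,"dx":-0.29,"dy":-0.29,"dz":-0.57,"rx":0,"ry":0,"rz":0},
    {"fingers":0.08,"dx":-0.48,"dy":-0.39,"dz":-0.18,"rx":-0.1,"ry":-0.56,"rz":0.25},
    {"fingers":0.08,"dx":-0.51,"dy":-0.36,"dz":-0.14,"rx":-0.1,"ry":-0.56,"rz":0.25},
    {"fingers":0.08,"dx":-0.53,"dy":-0.34,"dz":-0.1,"rx":-0.1,"ry":-0.56,"rz":0.25},
    {"fingers":0.08,"dx":-0.56,"dy":-0.31,"dz":-0.05,"rx":-0.1,"ry":-0.56,"rz":0.25},
    {"fingers":0.08,"dx":-0.57,"dy":-0.29,"dz":0,"rx":-0.1,"ry":-0.56,"rz":0.25},
    {"fingers":0.08,"dx":-0.58,"dy":-0.26,"dz":0.05,"rx":-0.1,"ry":-0.56,"rz":0.25},
    {"fingers":0.08,"dx":-0.58,"dy":-0.24,"dz":0.1,"rx":-0.1,"ry":-0.56,"rz":0.25},
    {"fingers":0.08,"dx":-0.58,"dy":-0.21,"dz":0.15,"rx":-0.1,"ry":-0.56,"rz":0.25},
    {"fingers":0.08,"dx":0,"dy":0,"dz":0,"rx":0,"ry":0,"rz":0}
  ]
}}

```text
time_s: 10.62
tool_pos: [0.4492, 0.0475, 0.1978]
tool_rot: [-179.4, -1.0, -1.8]
force: [-0.6, 0.5, 0.1]
grip_width: 0.0396
```

```bash
python3 - <<'E'
from h import *
p,r=now(); print(sensors.get_obs()['grip_width'])
rows(p,r,[((.445,.048,.05),pose(-3,0),7)])
d=cam("scene");crop(d,"pics/sc11.png",100,60,280,240,2.5)
d=cam("side");crop(d,"pics/si11.png",150,20,280,280,2.1)
E
```

```text
10.625 [0.4492 0.0475 0.1978] [-179.39   -1.04   -1.8 ] [-0.56  0.51  0.06]
0.03963310577910309
-> [0.445 0.048 0.05 ]
{'dx': -0.03, 'dy': 0.01, 'dz': 0.7, 'rx': -0.01, 'ry': -0.01, 'rz': 0.02}
{'dx': -0.03, 'dy': 0.0, 'dz': 0.7, 'rx': -0.01, 'ry': -0.02, 'rz': 0.02}
{'dx': -0.03, 'dy': 0.0, 'dz': 0.7, 'rx': -0.01, 'ry': -0.01, 'rz': 0.02}
{'dx': -0.03, 'dy': 0.0, 'dz': 0.71, 'rx': -0.01, 'ry': -0.02, 'rz': 0.02}
{'dx': -0.03, 'dy': 0.0, 'dz': 0.71, 'rx': -0.01, 'ry': -0.01, 'rz': 0.01}
{'dx': -0.02, 'dy': 0.0, 'dz': 0.7, 'rx': -0.01, 'ry': -0.02, 'rz': 0.02}
{'dx': -0.02, 'dy': 0.01, 'dz': 0.71, 'rx': -0.0, 'ry': -0.01, 'rz': 0.01}
```

View pics/sc11.png

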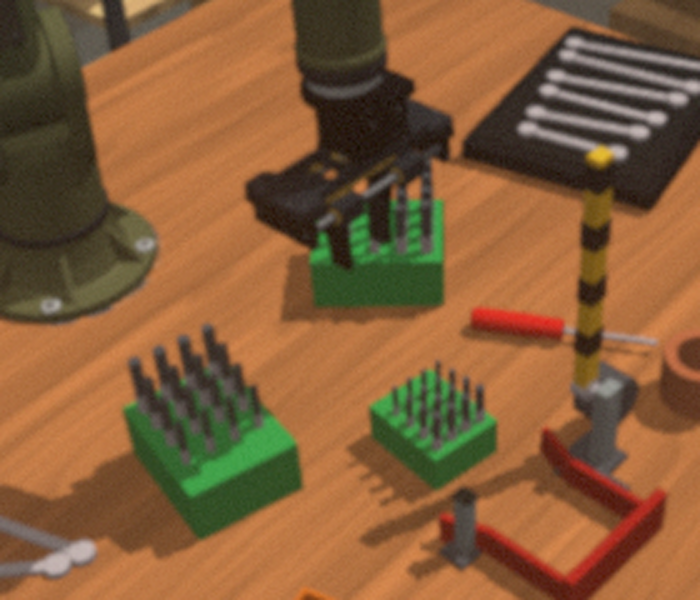

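View pics/si11.png

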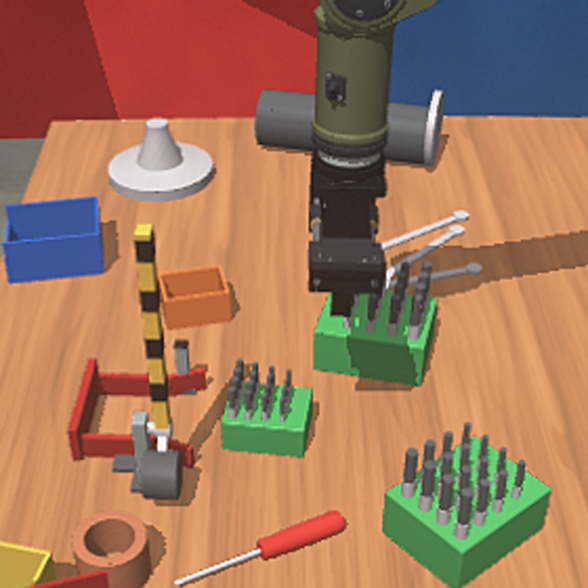

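Request:
{"name": "carry_out", "arguments": {
  "plan": [
    {"fingers":0.08,"dx":-0.03,"dy":0,"dz":0.8,"rx":-0.01,"ry":-0.01,"rz":0.02},
    {"fingers":0.08,"dx":-0.03,"dy":0,"dz":0.8,"rx":-0.01,"ry":-0.01,"rz":0.02},
    {"fingers":0.08,"dx":-0.03,"dy":0,"dz":0.8,"rx":-0.01,"ry":-0.01,"rz":0.02},
    {"fingers":0.08,"dx":-0.03,"dy":0,"dz":0.8,"rx":-0.01,"ry":-0.02,"rz":0.02},
    {"fingers":0.08,"dx":-0.03,"dy":0,"dz":0.8,"rx":-0.01,"ry":-0.02,"rz":0.02},
    {"fingers":0.08,"dx":-0.02,"dy":0,"dz":0.8,"rx":-0.01,"ry":-0.02,"rz":0.01},
    {"fingers":0.08,"dx":-0.02,"dy":0,"dz":0.8,"rx":0,"ry":-0.01,"rz":0.01},
    {"fingers":0.08,"dx":0,"dy":0,"dz":0,"rx":0,"ry":0,"rz":0}
  ]
}}

```text
time_s: 11.72
tool_pos: [0.4438, 0.0467, 0.0292]
tool_rot: [179.9, 0.1, -3.2]
force: [-1.0, -0.2, 1.0]
grip_width: 0.0399
```

```bash
python3 - <<'E'
from h import *
p,r=now()
rows(p,r,[((.583,.0406,.028),pose(-3,0),20)])
d=cam("scene");crop(d,"pics/sc12.png",150,100,180,180,3.3)
d=cam("side");crop(d,"pics/si12.png",200,80,200,200,3)
E
```

```text
11.725 [0.4438 0.0467 0.0292] [ 1.7994e+02  6.0000e-02 -3.1500e+00] [-0.98 -0.19  1.05]
-> [0.583 0.041 0.028]
{'dx': 0.23, 'dy': -0.0, 'dz': 0.0, 'rx': 0.0, 'ry': 0.0, 'rz': -0.0}
{'dx': 0.23, 'dy': -0.0, 'dz': 0.0, 'rx': 0.0, 'ry': 0.0, 'rz': -0.0}
{'dx': 0.23, 'dy': -0.0, 'dz': 0.0, 'rx': 0.0, 'ry': 0.0, 'rz': -0.0}
{'dx': 0.23, 'dy': -0.0, 'dz': 0.0, 'rx': 0.0, 'ry': 0.0, 'rz': -0.0}
{'dx': 0.23, 'dy': -0.0, 'dz': 0.0, 'rx': 0.0, 'ry': 0.0, 'rz': -0.0}
{'dx': 0.23, 'dy': -0.0, 'dz': 0.0, 'rx': 0.0, 'ry': 0.0, 'rz': -0.0}
{'dx': 0.23, 'dy': -0.0, 'dz': 0.0, 'rx': 0.0, 'ry': 0.0, 'rz': -0.0}
{'dx': 0.23, 'dy': -0.0, 'dz': 0.0, 'rx': 0.0, 'ry': 0.0, 'rz': -0.0}
{'dx': 0.23, 'dy': -0.0, 'dz': 0.0, 'rx': 0.0, 'ry': 0.0, 'rz': -0.0}
{'dx': 0.23, 'dy': -0.0, 'dz': 0.0, 'rx': 0.0, 'ry': 0.0, 'rz': -0.0}
{'dx': 0.23, 'dy': -0.01, 'dz': 0.0, 'rx': 0.0, 'ry': 0.0, 'rz': -0.0}
{'dx': 0.24, 'dy': -0.0, 'dz': 0.0, 'rx': 0.0, 'ry': 0.0, 'rz': -0.0}
{'dx': 0.23, 'dy': -0.01, 'dz': 0.0, 'rx': 0.0, 'ry': 0.0, 'rz': -0.0}
{'dx': 0.24, 'dy': -0.0, 'dz': 0.0, 'rx': 0.0, 'ry': 0.0, 'rz': -0.0}
{'dx': 0.23, 'dy': -0.01, 'dz': 0.01, 'rx': 0.0, 'ry': 0.0, 'rz': -0.0}
{'dx': 0.24, 'dy': -0.0, 'dz': 0.0, 'rx': 0.0, 'ry': 0.0, 'rz': -0.0}
{'dx': 0.23, 'dy': -0.01, 'dz': 0.01, 'rx': 0.0, 'ry': 0.0, 'rz': -0.0}
{'dx': 0.24, 'dy': -0.0, 'dz': 0.0, 'rx': 0.0, 'ry': 0.0, 'rz': -0.01}
{'dx': 0.23, 'dy': -0.01, 'dz': 0.01, 'rx': 0.0, 'ry': 0.0, 'rz': -0.0}
{'dx': 0.24, 'dy': -0.0, 'dz': 0.0, 'rx': 0.01, 'ry': 0.01, 'rz': -0.01}
```

View pics/sc12.png

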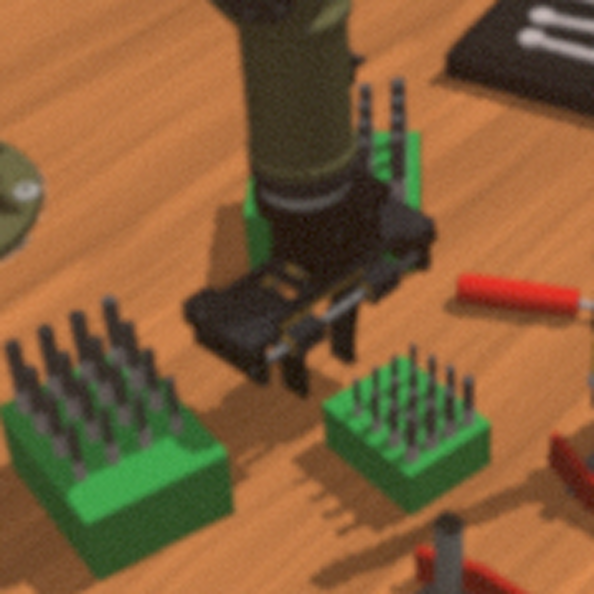

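View pics/si12.png

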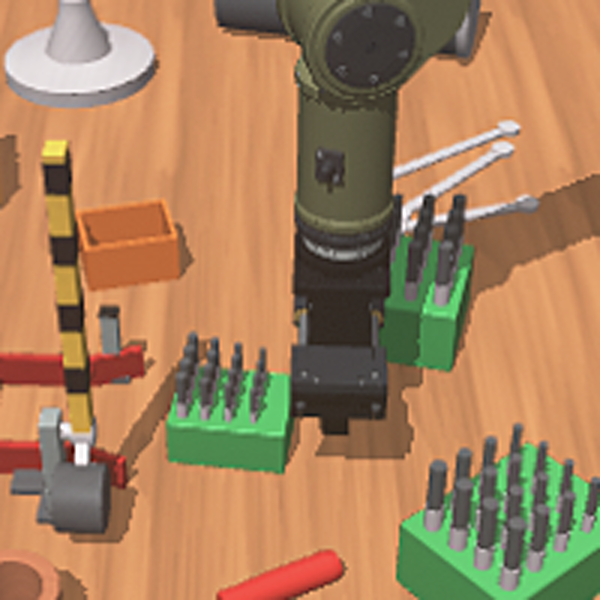

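The fingers are straddling the centre behind the stand, and nothing is touched. I push slowly for the first 80 mm.

Request:
{"name": "carry_out", "arguments": {
  "plan": [
    {"fingers":0.08,"dx":0.23,"dy":0,"dz":0,"rx":0,"ry":0,"rz":0},
    {"fingers":0.08,"dx":0.23,"dy":0,"dz":0,"rx":0,"ry":0,"rz":0},
    {"fingers":0.08,"dx":0.23,"dy":0,"dz":0,"rx":0,"ry":0,"rz":0},
    {"fingers":0.08,"dx":0.23,"dy":0,"dz":0,"rx":0,"ry":0,"rz":0},
    {"fingers":0.08,"dx":0.23,"dy":0,"dz":0,"rx":0,"ry":0,"rz":0},
    {"fingers":0.08,"dx":0.23,"dy":0,"dz":0,"rx":0,"ry":0,"rz":0},
    {"fingers":0.08,"dx":0.23,"dy":0,"dz":0,"rx":0,"ry":0,"rz":0},
    {"fingers":0.08,"dx":0.23,"dy":0,"dz":0,"rx":0,"ry":0,"rz":0},
    {"fingers":0.08,"dx":0.23,"dy":0,"dz":0,"rx":0,"ry":0,"rz":0},
    {"fingers":0.08,"dx":0.23,"dy":0,"dz":0,"rx":0,"ry":0,"rz":0},
    {"fingers":0.08,"dx":0.23,"dy":0,"dz":0,"rx":0,"ry":0,"rz":0}
  ]
}}

```text
time_s: 13.2
tool_pos: [0.5214, 0.0433, 0.0303]
tool_rot: [180.0, -0.1, -3.1]
force: [-2.0, -0.1, -1.1]
grip_width: 0.0402
```

```bash
python3 - <<'E'
from h import *
p,r=now()
d=cam("scene");crop(d,"pics/sc13.png",200,130,180,180,3.3)
d=cam("side");crop(d,"pics/si13.png",170,100,200,200,3)
E
```

```text
13.2 [0.5214 0.0433 0.0303] [ 1.7995e+02 -7.0000e-02 -3.1300e+00] [-1.98 -0.1  -1.13]
```

View pics/sc13.png

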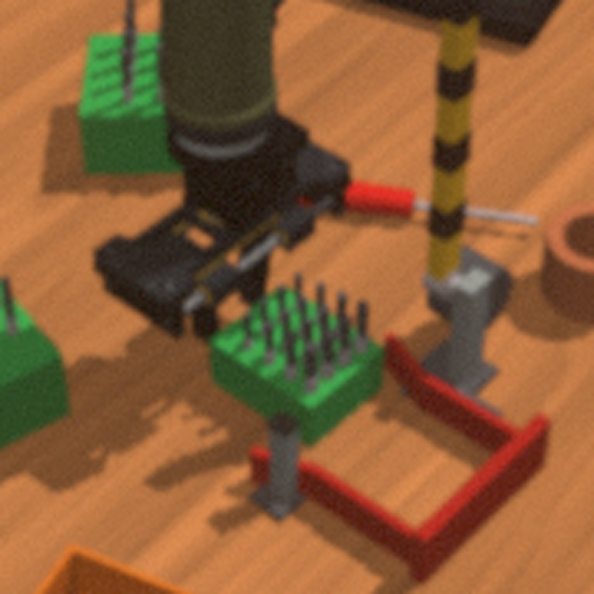

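View pics/si13.png

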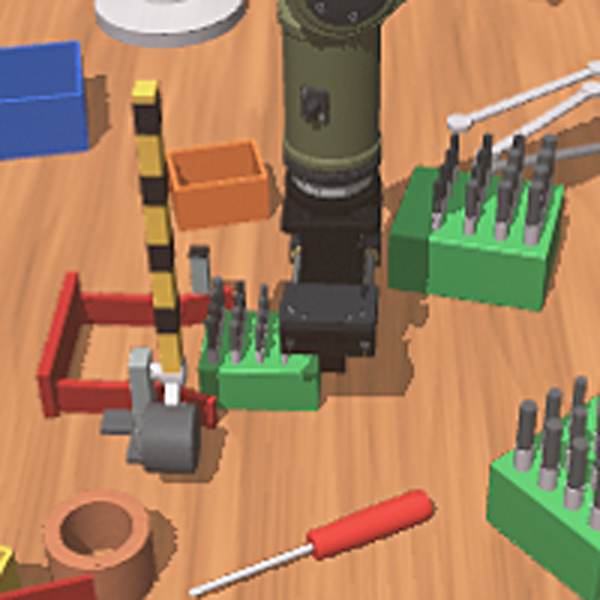

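Request:
{"name": "carry_out", "arguments": {
  "plan": [
    {"fingers":0.08,"dx":0.23,"dy":0,"dz":0,"rx":0,"ry":0,"rz":0},
    {"fingers":0.08,"dx":0.23,"dy":0,"dz":0,"rx":0,"ry":0,"rz":0},
    {"fingers":0.08,"dx":0.23,"dy":0,"dz":0,"rx":0,"ry":0,"rz":0},
    {"fingers":0.08,"dx":0.23,"dy":0,"dz":0,"rx":0,"ry":0,"rz":0},
    {"fingers":0.08,"dx":0.23,"dy":0,"dz":0,"rx":0,"ry":0,"rz":0},
    {"fingers":0.08,"dx":0.23,"dy":0,"dz":0,"rx":0,"ry":0,"rz":0},
    {"fingers":0.08,"dx":0.23,"dy":0,"dz":0,"rx":0,"ry":0,"rz":0},
    {"fingers":0.08,"dx":0.23,"dy":0,"dz":0,"rx":0,"ry":0,"rz":0},
    {"fingers":0.08,"dx":0,"dy":0,"dz":0,"rx":0,"ry":0,"rz":0}
  ]
}}

```text
time_s: 14.42
tool_pos: [0.5778, 0.0402, 0.0304]
tool_rot: [180.0, -0.2, -3.1]
force: [-0.4, 0.9, -0.2]
grip_width: 0.04
```

```bash
python3 - <<'E'
from h import *
p,r=now()
rows(p,r,[((.54,.043,.03),pose(-3,0),2),((.50,.045,.02),pose(-3,45),6),((.565,.0412,.02),pose(-3,45),5)])
d=cam("scene");crop(d,"pics/sc14.png",200,130,180,180,3.3)
d=cam("side");crop(d,"pics/si14.png",170,100,200,200,3)
E
```

```text
14.425 [0.5778 0.0402 0.0304] [179.98  -0.23  -3.14] [-0.36  0.91 -0.21]
-> [0.54  0.043 0.03 ]
{'dx': -0.63, 'dy': -0.01, 'dz': 0.0, 'rx': 0.0, 'ry': -0.01, 'rz': -0.01}
{'dx': -0.63, 'dy': -0.02, 'dz': 0.01, 'rx': 0.0, 'ry': -0.01, 'rz': -0.0}
-> [0.5   0.045 0.02 ]
{'dx': -0.22, 'dy': 0.0, 'dz': 0.06, 'rx': 0.0, 'ry': 0.75, 'rz': -0.0}
{'dx': -0.23, 'dy': 0.0, 'dz': 0.02, 'rx': 0.0, 'ry': 0.75, 'rz': -0.0}
{'dx': -0.23, 'dy': 0.0, 'dz': -0.0, 'rx': 0.0, 'ry': 0.75, 'rz': -0.0}
{'dx': -0.23, 'dy': 0.0, 'dz': -0.04, 'rx': 0.0, 'ry': 0.75, 'rz': -0.0}
{'dx': -0.22, 'dy': 0.0, 'dz': -0.06, 'rx': 0.0, 'ry': 0.75, 'rz': -0.0}
{'dx': -0.21, 'dy': 0.01, 'dz': -0.09, 'rx': 0.0, 'ry': 0.75, 'rz': -0.0}
-> [0.565 0.041 0.02 ]
{'dx': 0.31, 'dy': 0.0, 'dz': 0.31, 'rx': 0.0, 'ry': -0.0, 'rz': -0.0}
{'dx': 0.31, 'dy': 0.0, 'dz': 0.31, 'rx': 0.0, 'ry': -0.0, 'rz': -0.0}
{'dx': 0.31, 'dy': 0.0, 'dz': 0.3, 'rx': 0.0, 'ry': -0.0, 'rz': -0.0}
{'dx': 0.3, 'dy': 0.0, 'dz': 0.31, 'rx': 0.0, 'ry': -0.0, 'rz': -0.0}
{'dx': 0.31, 'dy': 0.01, 'dz': 0.3, 'rx': 0.0, 'ry': -0.0, 'rz': -0.0}
```

View pics/sc14.png

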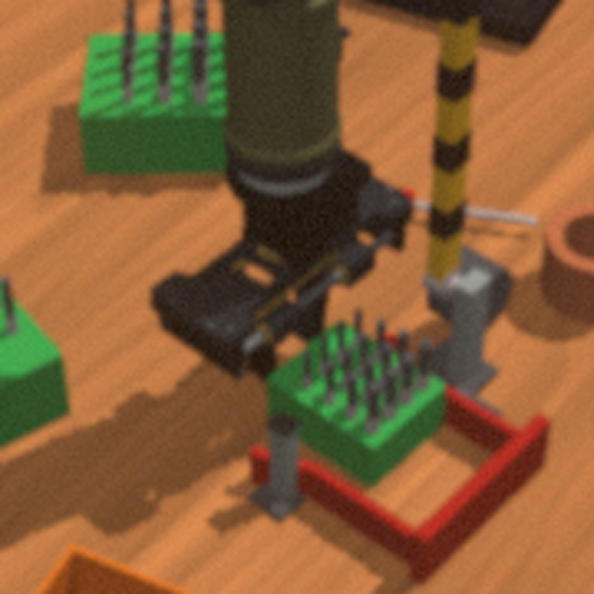

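View pics/si14.png

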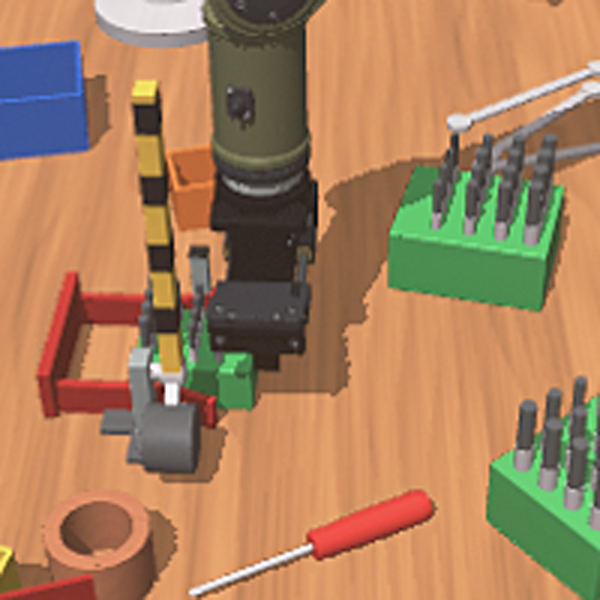

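The stand is sliding square between the side walls (scene crop, about 355,410) with its rear outside. I back off and lean the hand 45° so it stays clear of the upright bar during the last stretch.

Request:
{"name": "carry_out", "arguments": {
  "plan": [
    {"fingers":0.08,"dx":-0.5,"dy":0,"dz":0,"rx":0,"ry":0,"rz":0},
    {"fingers":0.08,"dx":-0.5,"dy":0,"dz":0,"rx":0,"ry":0,"rz":0},
    {"fingers":0.08,"dx":0,"dy":0,"dz":0.05,"rx":0,"ry":0.75,"rz":0},
    {"fingers":0.08,"dx":0,"dy":0,"dz":0.05,"rx":0,"ry":0.75,"rz":0},
    {"fingers":0.08,"dx":-0.03,"dy":0,"dz":0.05,"rx":0,"ry":0.75,"rz":0},
    {"fingers":0.08,"dx":-0.03,"dy":0,"dz":0.05,"rx":0,"ry":0.75,"rz":0},
    {"fingers":0.08,"dx":-0.03,"dy":0,"dz":0.05,"rx":0,"ry":0.75,"rz":0},
    {"fingers":0.08,"dx":-0.03,"dy":0,"dz":0.05,"rx":0,"ry":0.75,"rz":0},
    {"fingers":0.08,"dx":0,"dy":0,"dz":0,"rx":0,"ry":0,"rz":0}
  ]
}}

```text
time_s: 15.65
tool_pos: [0.546, 0.0359, 0.051]
tool_rot: [-179.5, -37.6, -3.8]
force: [-0.3, -0.6, -0.1]
grip_width: 0.04
```

```bash
python3 - <<'E'
from h import *
p,r=now()
rows(p,r,[((.635,.0375,.02),pose(-3,45),12)])
d=cam("scene");crop(d,"pics/sc15.png",200,130,180,180,3.3)
d=cam("side");crop(d,"pics/si15.png",170,100,200,200,3)
E
```

```text
15.65 [0.546  0.0359 0.051 ] [-179.54  -37.63   -3.8 ] [-0.31 -0.55 -0.07]
-> [0.635 0.038 0.02 ]
{'dx': 0.14, 'dy': -0.02, 'dz': 0.22, 'rx': 0.0, 'ry': 0.06, 'rz': -0.01}
{'dx': 0.14, 'dy': -0.02, 'dz': 0.22, 'rx': 0.0, 'ry': 0.06, 'rz': -0.0}
{'dx': 0.14, 'dy': -0.02, 'dz': 0.22, 'rx': 0.0, 'ry': 0.06, 'rz': -0.01}
{'dx': 0.14, 'dy': -0.02, 'dz': 0.22, 'rx': 0.0, 'ry': 0.06, 'rz': -0.0}
{'dx': 0.13, 'dy': -0.02, 'dz': 0.23, 'rx': 0.0, 'ry': 0.06, 'rz': -0.01}
{'dx': 0.13, 'dy': -0.02, 'dz': 0.23, 'rx': 0.0, 'ry': 0.06, 'rz': -0.0}
{'dx': 0.13, 'dy': -0.02, 'dz': 0.23, 'rx': 0.0, 'ry': 0.06, 'rz': -0.01}
{'dx': 0.13, 'dy': -0.02, 'dz': 0.23, 'rx': 0.0, 'ry': 0.06, 'rz': -0.0}
{'dx': 0.12, 'dy': -0.02, 'dz': 0.23, 'rx': 0.0, 'ry': 0.06, 'rz': -0.01}
{'dx': 0.12, 'dy': -0.01, 'dz': 0.23, 'rx': 0.0, 'ry': 0.07, 'rz': -0.0}
{'dx': 0.12, 'dy': -0.01, 'dz': 0.23, 'rx': 0.0, 'ry': 0.06, 'rz': -0.01}
{'dx': 0.12, 'dy': -0.02, 'dz': 0.23, 'rx': 0.01, 'ry': 0.07, 'rz': -0.0}
```

View pics/sc15.png

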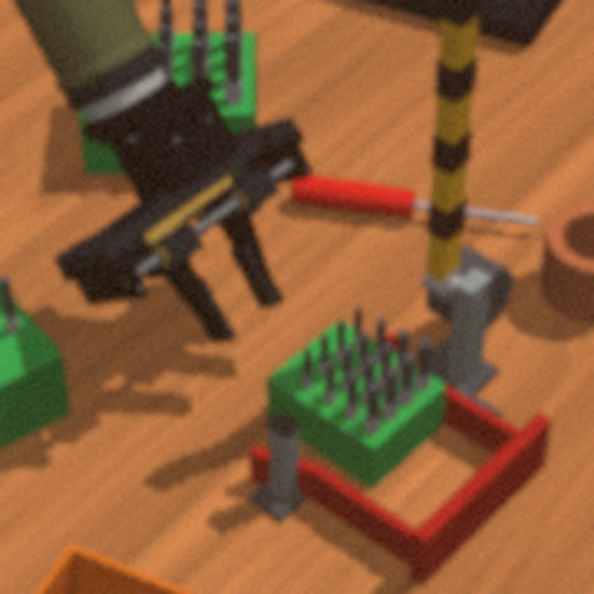

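View pics/si15.png

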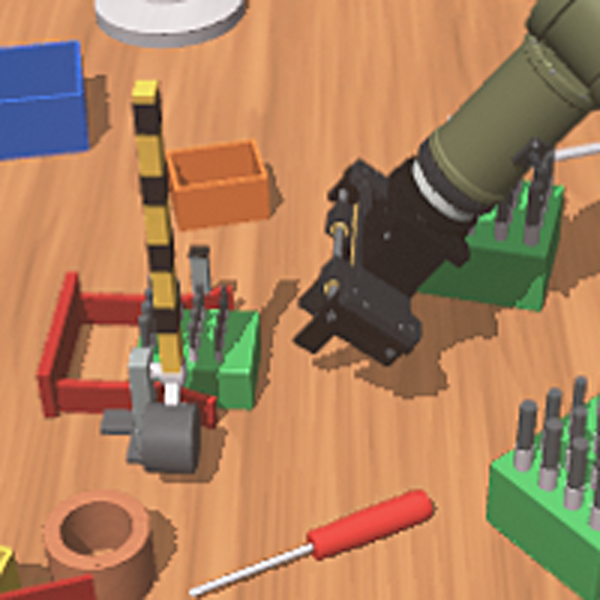

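```bash
python3 - <<'E'
from h import *
p,r=now(); print(np.round(sensors.get_obs()['qpos'],1))
rows(p,r,[((.568,.040,.022),pose(-3,43),5)])
E
```

```text
15.75 [0.5472 0.0365 0.0514] [-179.36  -37.62   -3.93] [ 0.24 -1.21  0.27]
[  42.8   -2.7  -54.1  138.4   46.3    9.5 -149.4]
-> [0.568 0.04  0.022]
{'dx': -0.01, 'dy': -0.03, 'dz': 0.24, 'rx': -0.0, 'ry': 0.11, 'rz': -0.01}
{'dx': -0.02, 'dy': -0.03, 'dz': 0.24, 'rx': -0.0, 'ry': 0.11, 'rz': -0.02}
{'dx': -0.02, 'dy': -0.03, 'dz': 0.24, 'rx': -0.0, 'ry': 0.11, 'rz': -0.01}
{'dx': -0.02, 'dy': -0.03, 'dz': 0.24, 'rx': -0.0, 'ry': 0.1, 'rz': -0.02}
{'dx': -0.03, 'dy': -0.03, 'dz': 0.23, 'rx': -0.0, 'ry': 0.11, 'rz': -0.01}
```

```bash
python3 - <<'E'
from h import *
p,r=now()
rows(p,r,[((.550,.040,.05),pose(-3,28),3),((.565,.040,.025),pose(-3,28),3)])
E
```

```text
15.75 [0.5472 0.0365 0.0514] [-179.36  -37.62   -3.93] [ 0.24 -1.21  0.27]
-> [0.55 0.04 0.05]
{'dx': 0.01, 'dy': -0.04, 'dz': 0.03, 'rx': -0.0, 'ry': -0.32, 'rz': -0.02}
{'dx': 0.02, 'dy': -0.04, 'dz': 0.03, 'rx': -0.01, 'ry': -0.32, 'rz': -0.03}
{'dx': 0.02, 'dy': -0.04, 'dz': 0.03, 'rx': -0.0, 'ry': -0.32, 'rz': -0.02}
-> [0.565 0.04  0.025]
{'dx': 0.01, 'dy': -0.01, 'dz': 0.32, 'rx': -0.0, 'ry': -0.0, 'rz': -0.0}
{'dx': 0.02, 'dy': -0.01, 'dz': 0.32, 'rx': -0.0, 'ry': -0.0, 'rz': -0.0}
{'dx': 0.01, 'dy': -0.01, 'dz': 0.33, 'rx': -0.0, 'ry': -0.0, 'rz': -0.0}
```

The arm is near some joint limits here, so I reduce the lean and come forward.

Request:
{"name": "carry_out", "arguments": {
  "plan": [
    {"fingers":0.08,"dx":0.01,"dy":-0.04,"dz":0.03,"rx":0,"ry":-0.32,"rz":-0.02},
    {"fingers":0.08,"dx":0.02,"dy":-0.04,"dz":0.03,"rx":0,"ry":-0.32,"rz":-0.02},
    {"fingers":0.08,"dx":0.02,"dy":-0.04,"dz":0.03,"rx":0,"ry":-0.32,"rz":-0.02},
    {"fingers":0.08,"dx":0,"dy":0,"dz":0,"rx":0,"ry":0,"rz":0}
  ]
}}

```text
time_s: 16.25
tool_pos: [0.5518, 0.0427, 0.0505]
tool_rot: [-179.6, -28.2, -3.0]
force: [0.3, 0.1, 0.3]
grip_width: 0.04
```

```bash
python3 - <<'E'
from h import *
p,r=now(); print(np.round(sensors.get_obs()['qpos'],1))
rows(p,r,[((.565,.040,.025),pose(-3,28),3)])
E
```

```text
16.25 [0.5518 0.0427 0.0505] [-179.59  -28.2    -3.05] [0.29 0.1  0.35]
[  36.4    1.6  -47.5  130.7   19.8   21.8 -120.5]
-> [0.565 0.04  0.025]
{'dx': -0.0, 'dy': 0.02, 'dz': 0.32, 'rx': -0.01, 'ry': -0.01, 'rz': -0.0}
{'dx': -0.0, 'dy': 0.03, 'dz': 0.32, 'rx': -0.01, 'ry': -0.0, 'rz': -0.0}
{'dx': -0.01, 'dy': 0.02, 'dz': 0.32, 'rx': -0.02, 'ry': -0.01, 'rz': -0.0}
```

Request:
{"name": "carry_out", "arguments": {
  "plan": [
    {"fingers":0.08,"dx":0,"dy":0.02,"dz":0.32,"rx":-0.01,"ry":0,"rz":0},
    {"fingers":0.08,"dx":0,"dy":0.02,"dz":0.32,"rx":-0.01,"ry":0,"rz":0},
    {"fingers":0.08,"dx":0,"dy":0.02,"dz":0.32,"rx":-0.01,"ry":0,"rz":0},
    {"fingers":0.08,"dx":0,"dy":0,"dz":0,"rx":0,"ry":0,"rz":0}
  ]
}}

```text
time_s: 16.75
tool_pos: [0.5627, 0.0396, 0.0231]
tool_rot: [180.0, -28.0, -3.0]
force: [1.0, -0.3, 0.8]
grip_width: 0.0398
```

```bash
python3 - <<'E'
from h import *
p,r=now(); print(np.round(sensors.get_obs()['qpos'],1))
rows(p,r,[((.605,.0388,.024),pose(-3,35),6),((.635,.0373,.024),pose(-3,43),5)])
d=cam("scene");crop(d,"pics/sc16.png",150,60,240,240,2.5)
E
```

```text
16.75 [0.5627 0.0396 0.0231] [179.98 -28.02  -2.96] [ 1.03 -0.29  0.81]
[  33.     7.3  -44.9  130.2   34.6   20.3 -133.5]
-> [0.605 0.039 0.024]
{'dx': 0.21, 'dy': -0.01, 'dz': 0.11, 'rx': -0.0, 'ry': 0.12, 'rz': 0.0}
{'dx': 0.21, 'dy': -0.01, 'dz': 0.11, 'rx': -0.0, 'ry': 0.12, 'rz': 0.0}
{'dx': 0.2, 'dy': -0.01, 'dz': 0.11, 'rx': -0.0, 'ry': 0.11, 'rz': 0.0}
{'dx': 0.2, 'dy': -0.01, 'dz': 0.12, 'rx': -0.0, 'ry': 0.12, 'rz': 0.0}
{'dx': 0.2, 'dy': -0.0, 'dz': 0.12, 'rx': -0.0, 'ry': 0.11, 'rz': 0.0}
{'dx': 0.2, 'dy': -0.01, 'dz': 0.13, 'rx': -0.0, 'ry': 0.12, 'rz': 0.0}
-> [0.635 0.037 0.024]
{'dx': 0.16, 'dy': 0.0, 'dz': 0.11, 'rx': -0.0, 'ry': 0.16, 'rz': 0.0}
{'dx': 0.16, 'dy': 0.0, 'dz': 0.12, 'rx': -0.0, 'ry': 0.16, 'rz': 0.0}
{'dx': 0.16, 'dy': 0.0, 'dz': 0.13, 'rx': -0.0, 'ry': 0.16, 'rz': 0.0}
{'dx': 0.16, 'dy': 0.0, 'dz': 0.13, 'rx': -0.0, 'ry': 0.16, 'rz': 0.0}
{'dx': 0.15, 'dy': 0.0, 'dz': 0.13, 'rx': -0.0, 'ry': 0.16, 'rz': 0.0}
```

View pics/sc16.png

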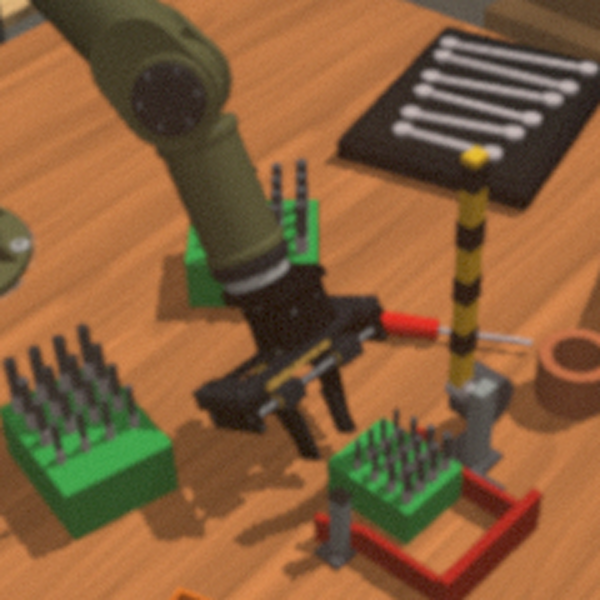

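Request:
{"name": "carry_out", "arguments": {
  "plan": [
    {"fingers":0.08,"dx":0.22,"dy":0,"dz":0.12,"rx":0,"ry":0,"rz":0},
    {"fingers":0.08,"dx":0.22,"dy":0,"dz":0.12,"rx":0,"ry":0,"rz":0},
    {"fingers":0.08,"dx":0.22,"dy":0,"dz":0.12,"rx":0,"ry":0,"rz":0},
    {"fingers":0.08,"dx":0.22,"dy":0,"dz":0.12,"rx":0,"ry":0,"rz":0},
    {"fingers":0.08,"dx":0,"dy":0,"dz":0,"rx":0,"ry":0,"rz":0}
  ]
}}

```text
time_s: 17.42
tool_pos: [0.5948, 0.0376, 0.0246]
tool_rot: [-180.0, -28.2, -3.1]
force: [0.1, 0.3, 0.1]
grip_width: 0.0401
```

```bash
python3 - <<'E'
from h import *
p,r=now(); print(np.round(sensors.get_obs()['qpos'],1))
rows(p,r,[((.635,.0373,.024),pose(-3,43),8)])
d=cam("scene");crop(d,"pics/sc17.png",150,60,240,240,2.5)
E
```

```text
17.425 [0.5948 0.0376 0.0246] [-179.97  -28.19   -3.06] [0.08 0.33 0.11]
[  31.3   11.3  -43.1  126.4   38.9   21.7 -135.8]
-> [0.635 0.037 0.024]
{'dx': 0.15, 'dy': -0.01, 'dz': 0.08, 'rx': 0.0, 'ry': 0.19, 'rz': -0.0}
{'dx': 0.14, 'dy': -0.01, 'dz': 0.09, 'rx': 0.0, 'ry': 0.18, 'rz': -0.0}
{'dx': 0.14, 'dy': -0.01, 'dz': 0.09, 'rx': 0.0, 'ry': 0.19, 'rz': -0.0}
{'dx': 0.14, 'dy': -0.01, 'dz': 0.09, 'rx': 0.0, 'ry': 0.18, 'rz': -0.0}
{'dx': 0.13, 'dy': -0.01, 'dz': 0.1, 'rx': 0.0, 'ry': 0.19, 'rz': -0.0}
{'dx': 0.13, 'dy': -0.0, 'dz': 0.1, 'rx': 0.0, 'ry': 0.18, 'rz': -0.0}
{'dx': 0.13, 'dy': -0.01, 'dz': 0.11, 'rx': 0.0, 'ry': 0.19, 'rz': -0.0}
{'dx': 0.13, 'dy': -0.0, 'dz': 0.12, 'rx': 0.0, 'ry': 0.18, 'rz': -0.01}
```

View pics/sc17.png

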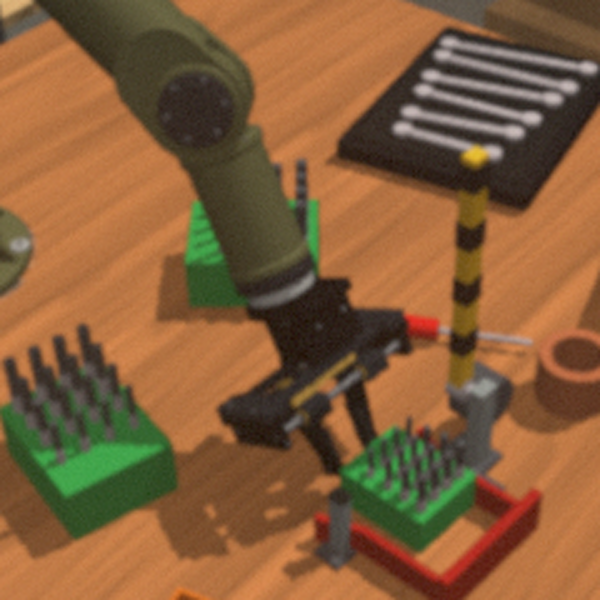

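The stand slides well, and its rear is at bay x of about -40 mm. The last stretch runs past the upright bar, so I back off slightly, shift the hand 8 mm to the right and lean it a bit more, checking the joints.

```bash
python3 - <<'E'
from h import *
p,r=now()
rows(p,r,[((.583,.0376,.026),pose(-3,28),1),((.587,.0294,.025),pose(0,34),4)])
sc=cam("scene");crop(sc,"pics/sc18.png",260,200,120,110,6)
E
```

```text
17.475 [0.5946 0.0376 0.0246] [-179.98  -28.2    -3.05] [-0.17 -0.21 -0.77]
-> [0.583 0.038 0.026]
{'dx': -0.32, 'dy': 0.02, 'dz': -0.22, 'rx': -0.0, 'ry': -0.02, 'rz': -0.0}
-> [0.587 0.029 0.025]
{'dx': 0.03, 'dy': 0.07, 'dz': 0.02, 'rx': 0.04, 'ry': 0.15, 'rz': -0.07}
{'dx': 0.03, 'dy': 0.07, 'dz': 0.03, 'rx': 0.04, 'ry': 0.15, 'rz': -0.06}
{'dx': 0.02, 'dy': 0.06, 'dz': 0.02, 'rx': 0.04, 'ry': 0.15, 'rz': -0.07}
{'dx': 0.03, 'dy': 0.07, 'dz': 0.03, 'rx': 0.03, 'ry': 0.15, 'rz': -0.06}
```

View pics/sc18.png

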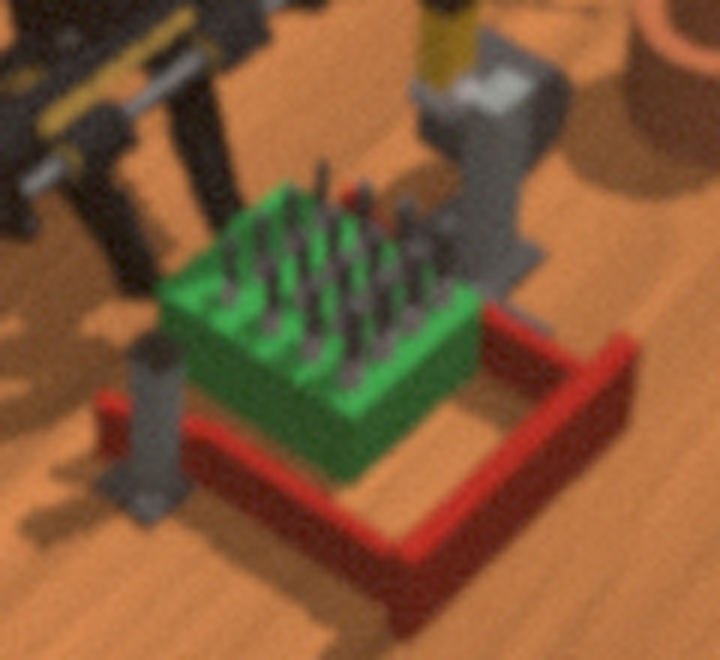

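Request:
{"name": "carry_out", "arguments": {
  "plan": [
    {"fingers":0.08,"dx":-0.32,"dy":0.02,"dz":-0.2,"rx":0,"ry":0,"rz":0},
    {"fingers":0.08,"dx":0.03,"dy":0.07,"dz":0.03,"rx":0.04,"ry":0.15,"rz":-0.07},
    {"fingers":0.08,"dx":0.03,"dy":0.07,"dz":0.03,"rx":0.04,"ry":0.15,"rz":-0.07},
    {"fingers":0.08,"dx":0.03,"dy":0.07,"dz":0.03,"rx":0.04,"ry":0.15,"rz":-0.07},
    {"fingers":0.08,"dx":0.03,"dy":0.07,"dz":0.03,"rx":0.04,"ry":0.15,"rz":-0.07},
    {"fingers":0.08,"dx":0,"dy":0,"dz":0,"rx":0,"ry":0,"rz":0}
  ]
}}

```text
time_s: 18.27
tool_pos: [0.5861, 0.0285, 0.0236]
tool_rot: [179.8, -34.1, 0.3]
force: [0.1, -0.6, -0.3]
grip_width: 0.0397
```

```bash
python3 - <<'E'
from h import *
p,r=now(); print(np.round(sensors.get_obs()['qpos'],1))
rows(p,r,[((.612,.0281,.025),pose(0,34),4),((.630,.0271,.025),pose(0,35),3)])
sc=cam("scene")
C=plane(sc,(np.array([(160,290),(290,185),(483,298),(350,410)])+.5)/6-.5+[260,200],.045)[:,:2];print(C,C.mean(0))
E
```

```text
18.275 [0.5861 0.0285 0.0236] [179.8  -34.11   0.29] [ 0.11 -0.55 -0.34]
[  28.7    7.6  -37.7  132.6   50.8   11.4 -144.6]
-> [0.612 0.028 0.025]
{'dx': 0.19, 'dy': 0.0, 'dz': 0.11, 'rx': 0.0, 'ry': -0.0, 'rz': 0.01}
{'dx': 0.18, 'dy': 0.0, 'dz': 0.11, 'rx': 0.0, 'ry': -0.0, 'rz': 0.0}
{'dx': 0.19, 'dy': 0.01, 'dz': 0.11, 'rx': 0.0, 'ry': -0.01, 'rz': 0.01}
{'dx': 0.18, 'dy': 0.0, 'dz': 0.11, 'rx': 0.0, 'ry': -0.0, 'rz': 0.0}
-> [0.63  0.027 0.025]
{'dx': 0.17, 'dy': 0.01, 'dz': 0.11, 'rx': 0.0, 'ry': 0.03, 'rz': 0.0}
{'dx': 0.16, 'dy': 0.01, 'dz': 0.12, 'rx': 0.0, 'ry': 0.03, 'rz': 0.0}
{'dx': 0.17, 'dy': 0.02, 'dz': 0.11, 'rx': 0.0, 'ry': 0.04, 'rz': 0.0}
[[0.60553728 0.00462702]
 [0.61020042 0.08085033]
 [0.70522231 0.07827602]
 [0.69892275 0.00122453]] [0.65497069 0.04124448]
```

Request:
{"name": "carry_out", "arguments": {
  "plan": [
    {"fingers":0.43,"dx":0,"dy":0,"dz":0,"rx":0,"ry":0,"rz":0},
    {"fingers":0.43,"dx":0.19,"dy":0,"dz":0.11,"rx":0,"ry":0,"rz":0},
    {"fingers":0.43,"dx":0.19,"dy":0,"dz":0.11,"rx":0,"ry":0,"rz":0},
    {"fingers":0.43,"dx":0.19,"dy":0.01,"dz":0.11,"rx":0,"ry":0,"rz":0},
    {"fingers":0.43,"dx":0.19,"dy":0.01,"dz":0.11,"rx":0,"ry":0,"rz":0},
    {"fingers":0.43,"dx":0.17,"dy":0.01,"dz":0.11,"rx":0,"ry":0,"rz":0},
    {"fingers":0.43,"dx":0,"dy":0,"dz":0,"rx":0,"ry":0,"rz":0}
  ]
}}

```text
time_s: 19.2
tool_pos: [0.6201, 0.0283, 0.0258]
tool_rot: [179.9, -34.2, 0.2]
force: [-1.6, -0.3, -0.7]
grip_width: 0.025
```

```bash
python3 - <<'E'
from h import *
p,r=now(); print(np.round(sensors.get_obs()['qpos'],1))
sc=cam("scene");crop(sc,"pics/sc19.png",230,150,150,150,4)
si=cam("side");crop(si,"pics/si19.png",170,120,150,150,4)
E
```

```text
19.2 [0.6201 0.0283 0.0258] [179.93 -34.15   0.22] [-1.63 -0.26 -0.67]
[  27.7   11.5  -36.8  128.3   52.6   13.1 -144.8]
```

View pics/sc19.png

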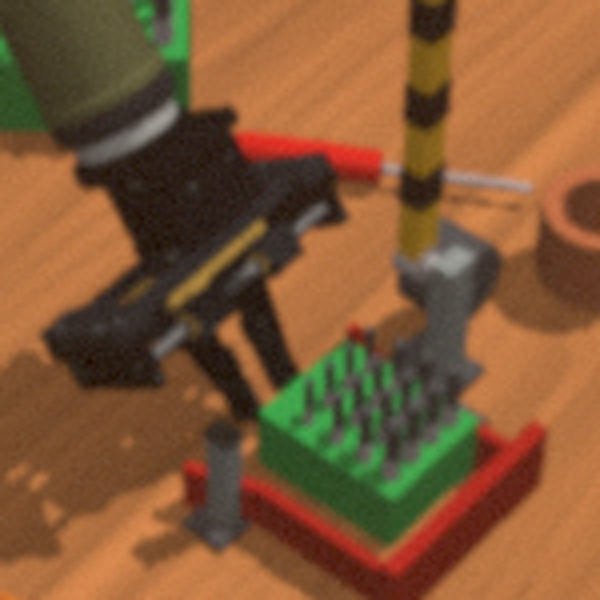

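View pics/si19.png

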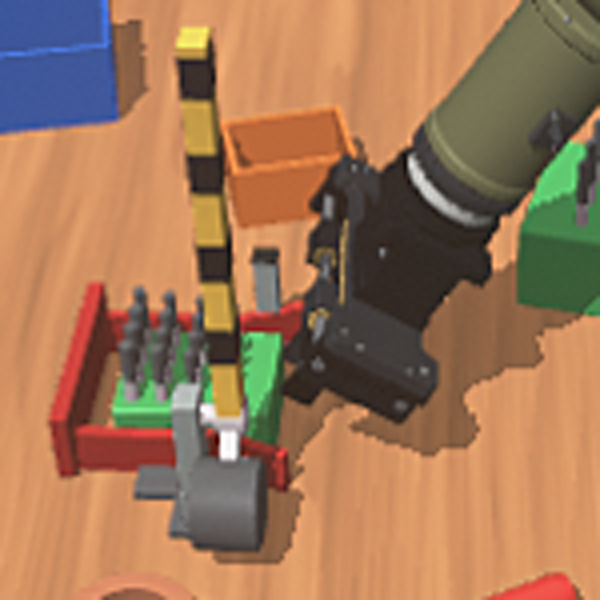

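In the side view the hand's corner is still about 80 crop px (roughly 40 mm) from the bar. About 22 mm remain, so I continue slowly.

Request:
{"name": "carry_out", "arguments": {
  "plan": [
    {"fingers":0.43,"dx":0.14,"dy":0.01,"dz":0.09,"rx":0,"ry":0,"rz":0},
    {"fingers":0.43,"dx":0.14,"dy":0.01,"dz":0.09,"rx":0,"ry":0,"rz":0},
    {"fingers":0.43,"dx":0.14,"dy":0.01,"dz":0.09,"rx":0,"ry":0,"rz":0},
    {"fingers":0.43,"dx":0,"dy":0,"dz":0,"rx":0,"ry":0,"rz":0}
  ]
}}

```text
time_s: 19.8
tool_pos: [0.6352, 0.0276, 0.0266]
tool_rot: [179.9, -34.2, 0.2]
force: [-2.7, -1.1, 0.2]
grip_width: 0.025
```

```bash
python3 - <<'E'
from h import *
p,r=now(); print(np.round(sensors.get_obs()['qpos'],1))
sc=cam("scene");crop(sc,"pics/sc20.png",230,150,150,150,4)
si=cam("side");crop(si,"pics/si20.png",170,120,150,150,4)
E
```

```text
19.8 [0.6352 0.0276 0.0266] [179.92 -34.2    0.25] [-2.73 -1.12  0.25]
[  27.4   13.2  -36.4  126.4   53.1   13.8 -144.6]
```

View pics/sc20.png

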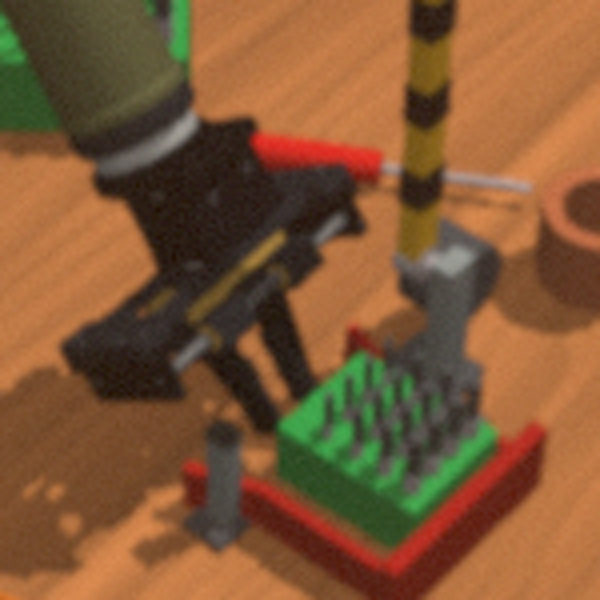

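View pics/si20.png

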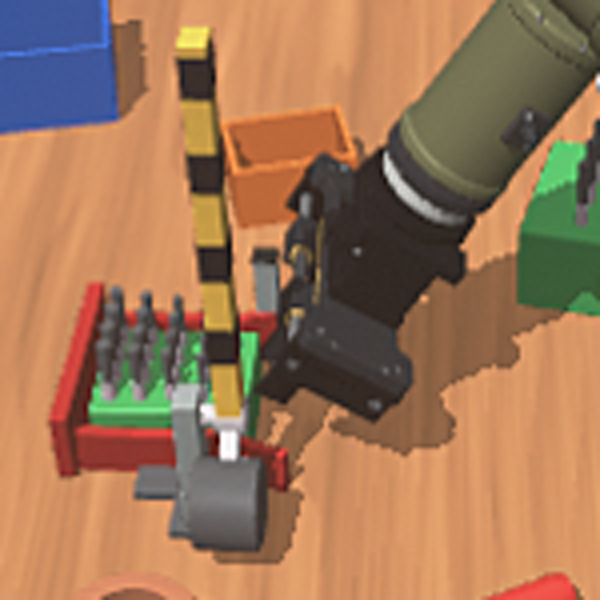

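Request:
{"name": "carry_out", "arguments": {
  "plan": [
    {"fingers":0.43,"dx":0.085,"dy":0,"dz":0.06,"rx":0,"ry":0,"rz":0},
    {"fingers":0.43,"dx":0.085,"dy":0,"dz":0.06,"rx":0,"ry":0,"rz":0},
    {"fingers":0.43,"dx":0,"dy":0,"dz":0,"rx":0,"ry":0,"rz":0}
  ]
}}

```text
time_s: 20.27
tool_pos: [0.641, 0.0269, 0.0263]
tool_rot: [179.8, -34.2, 0.2]
force: [-3.7, -0.9, 1.1]
grip_width: 0.0251
```

Request:
{"name": "carry_out", "arguments": {
  "plan": [
    {"fingers":0.43,"dx":0.055,"dy":0,"dz":0.04,"rx":0,"ry":0,"rz":0},
    {"fingers":0.43,"dx":0,"dy":0,"dz":0,"rx":0,"ry":0,"rz":0}
  ]
}}

```text
time_s: 20.52
tool_pos: [0.6429, 0.0269, 0.0262]
tool_rot: [179.8, -34.2, 0.2]
force: [-3.5, -2.0, 1.7]
grip_width: 0.0245
```

```bash
python3 - <<'E'
from h import *
p,r=now()
sc=cam("scene");crop(sc,"pics/sc21.png",230,150,150,150,4)
si=cam("side");crop(si,"pics/si21.png",170,120,150,150,4)
E
```

```text
20.525 [0.6429 0.0269 0.0262] [179.84 -34.16   0.24] [-3.45 -2.03  1.69]
```

View pics/sc21.png

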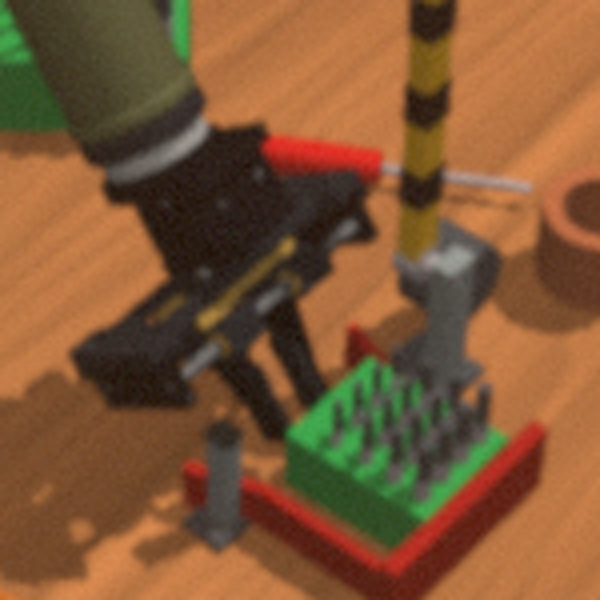

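View pics/si21.png

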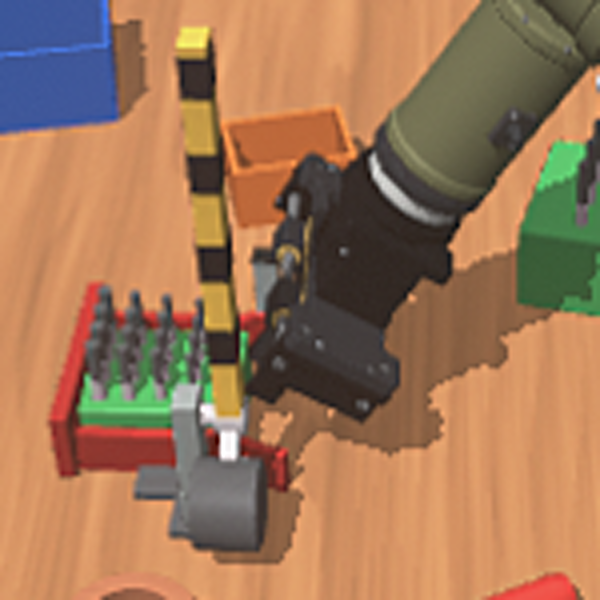

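Request:
{"name": "carry_out", "arguments": {
  "plan": [
    {"fingers":0.43,"dx":0.055,"dy":0,"dz":0.04,"rx":0,"ry":0,"rz":0},
    {"fingers":0.43,"dx":0,"dy":0,"dz":0,"rx":0,"ry":0,"rz":0}
  ]
}}

```text
time_s: 20.88
tool_pos: [0.6449, 0.0271, 0.0261]
tool_rot: [179.9, -34.2, 0.2]
force: [-3.4, -2.3, 1.8]
grip_width: 0.0246
```

Request:
{"name": "carry_out", "arguments": {
  "plan": [
    {"fingers":0.43,"dx":0.055,"dy":0,"dz":0.04,"rx":0,"ry":0,"rz":0},
    {"fingers":0.43,"dx":0,"dy":0,"dz":0,"rx":0,"ry":0,"rz":0}
  ]
}}

```text
time_s: 21.12
tool_pos: [0.6456, 0.0271, 0.0252]
tool_rot: [179.8, -34.0, 0.3]
force: [-13.2, -1.1, 7.6]
grip_width: 0.025
```

Request:
{"name": "carry_out", "arguments": {
  "plan": [
    {"fingers":0.43,"dx":0.055,"dy":0,"dz":0.04,"rx":0,"ry":0,"rz":0},
    {"fingers":0.43,"dx":0,"dy":0,"dz":0,"rx":0,"ry":0,"rz":0}
  ]
}}

```text
time_s: 21.38
tool_pos: [0.6459, 0.0271, 0.0243]
tool_rot: [179.7, -33.9, 0.3]
force: [-21.7, -1.4, 14.1]
grip_width: 0.0249
```

```bash
python3 - <<'E'
from h import *
p,r=now()
sc=cam("scene");crop(sc,"pics/sc22.png",260,200,120,110,6)
si=cam("side");crop(si,"pics/si22.png",170,160,110,100,6)
E
```

```text
21.375 [0.6459 0.0271 0.0243] [179.71 -33.89   0.31] [-21.72  -1.41  14.1 ]
```

View pics/sc22.png

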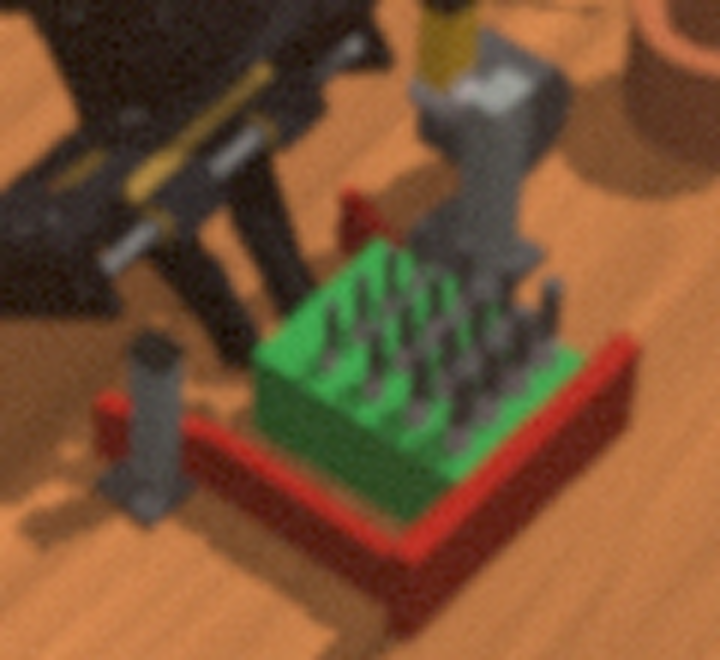

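View pics/si22.png

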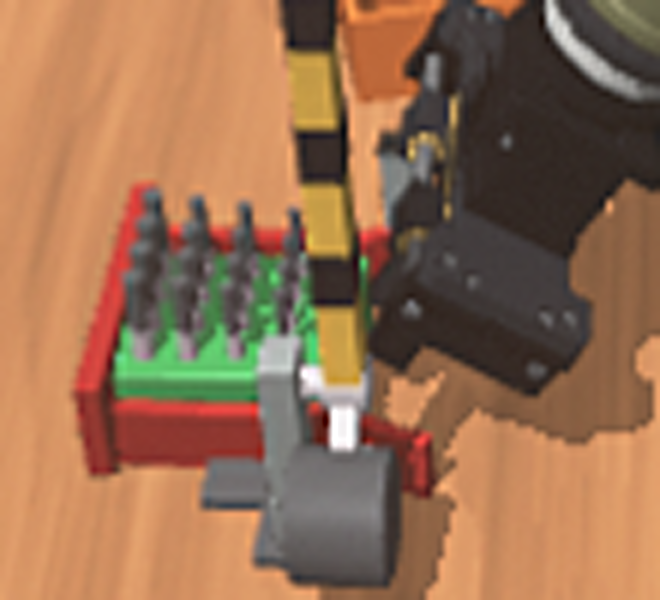

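The force rose to 22 N, so the stand's front is against the back wall, and its front edge is parallel to the wall in both views. Next I release straight back.

Request:
{"name": "carry_out", "arguments": {
  "plan": [
    {"fingers":0.43,"dx":-0.11,"dy":0,"dz":-0.08,"rx":0,"ry":0,"rz":0},
    {"fingers":0.43,"dx":-0.2,"dy":0,"dz":-0.13,"rx":0,"ry":0,"rz":0},
    {"fingers":0.43,"dx":-0.4,"dy":0,"dz":-0.27,"rx":0,"ry":0,"rz":0},
    {"fingers":0.43,"dx":-0.3,"dy":0,"dz":-0.5,"rx":0,"ry":-0.2,"rz":0},
    {"fingers":0.43,"dx":0,"dy":0,"dz":-0.8,"rx":0,"ry":-0.2,"rz":0},
    {"fingers":0.43,"dx":0,"dy":0,"dz":-0.8,"rx":0,"ry":0,"rz":0},
    {"fingers":0.43,"dx":0,"dy":0,"dz":-0.8,"rx":0,"ry":0,"rz":0},
    {"fingers":0.43,"dx":0,"dy":0,"dz":-0.8,"rx":0,"ry":0,"rz":0},
    {"fingers":0.43,"dx":0,"dy":0,"dz":0,"rx":0,"ry":0,"rz":0}
  ]
}}

```text
time_s: 22.6
tool_pos: [0.5591, 0.0265, 0.1176]
tool_rot: [179.6, -30.4, 0.3]
force: [0.1, 0.5, -0.1]
grip_width: 0.0248
```

```bash
python3 - <<'E'
from h import *
p,r=now(); print(np.round(sensors.get_obs()['qpos'],1))
sc=cam("scene");cv2.imwrite("pics/sc23.png",sc['color'][:,:,::-1]);crop(sc,"pics/sc23c.png",260,200,120,110,6)
si=cam("side");crop(si,"pics/si23.png",150,50,220,220,2.7)
E
```

```text
22.6 [0.5591 0.0265 0.1176] [179.62 -30.4    0.31] [ 0.08  0.47 -0.13]
[ 51.5  -9.4 -55.4 128.4 -10.5  27.  -87.3]
```

View pics/sc23.png

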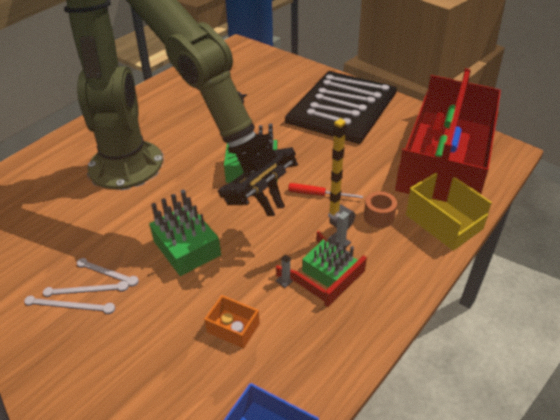

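View pics/sc23c.png

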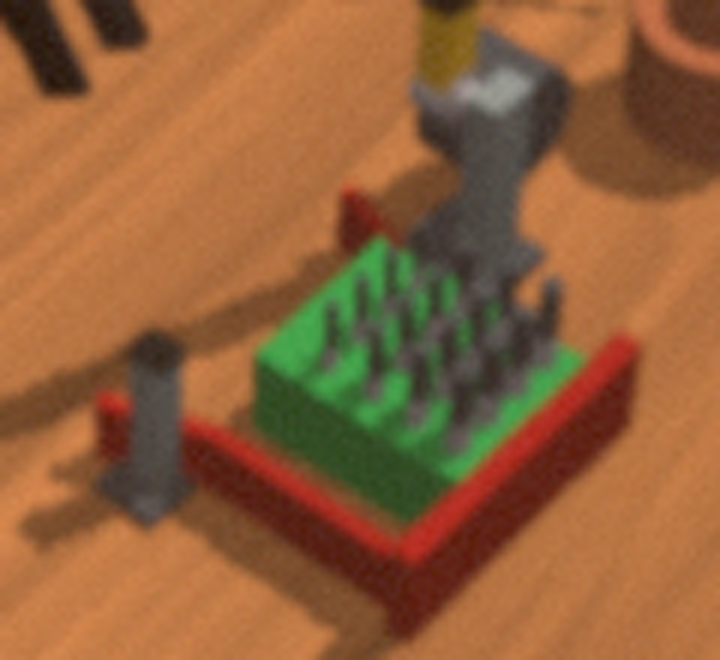

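View pics/si23.png

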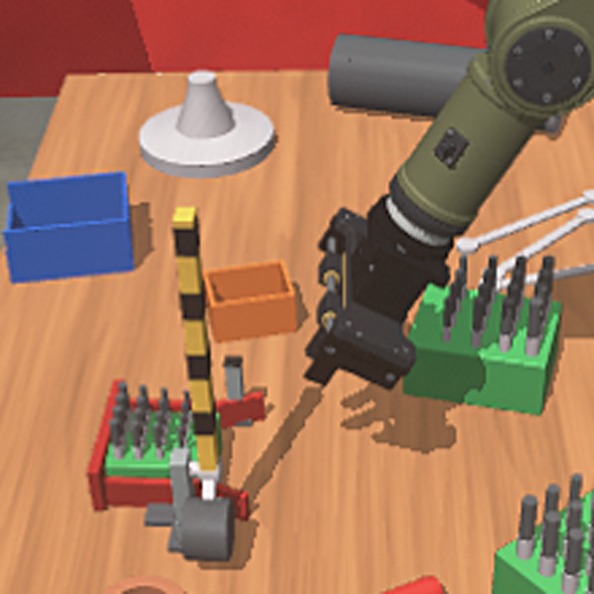

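```bash
python3 - <<'E'
from h import *
np.set_printoptions(precision=4,suppress=True)
sc=cam("scene")
C=plane(sc,(np.array([(258,355),(383,237),(452,478),(582,360)])+.5)/6-.5+[260,200],.045)[:,:2]
print(C,C.mean(0))
a=np.radians(-3);R2=np.array([[np.cos(a),np.sin(a)],[-np.sin(a),np.cos(a)]])
print("bay",(C-[.642,.0325])@R2.T, ((C.mean(0)-[.642,.0325])@R2.T))
print("yaw",np.degrees(np.arctan2(*(C[2]-C[0])[::-1])))
print("screwdriver handle end",plane(sc,[[290,187],[325,191]],.012)[:,:2])
p,r=now()
from cell import ticket
E
```

```text
[[ 0.6555  0.0016]
 [ 0.656   0.0807]
 [ 0.7475 -0.0019]
 [ 0.7528  0.0753]] [0.7029 0.0389]
bay [[ 0.0151 -0.0301]
 [ 0.0115  0.0488]
 [ 0.1072 -0.0289]
 [ 0.1084  0.0486]] [0.0605 0.0096]
yaw -2.2177875350129974
screwdriver handle end [[0.4534 0.2082]
 [0.5369 0.2534]]
22.75 [0.5582 0.0272 0.1152] [179.83 -30.13   0.29] [-0.47 -1.03 -0.47]
```

The measured stand pose in the bay is x ≈ 60 mm, y ≈ +10 mm and under 2° from square. The bar is up, the bystanders are in place and the arm is clear, so I hand in.

```bash
python3 -c "
from cell import ticket
print(ticket.sign_off())"
```

```text
the job is handed in; nothing more can be done
None
```

The keeper bar is up by itself, the green drill stand is fully home in the bay, and the job is handed in at about 23 s of the 72 s allowed. No verdict was reported.

- **Bar:** I raised it from below with closed fingers along its arc, at about 2 N. It swung upright on its own and stayed there.
- **Stand:** I pushed it along the bench with both fingers, then leaned the hand back so it would pass the raised bar. I pressed the stand home against the back wall until the force rose to about 22 N, then backed off.
- **Last checks, from the images:**
  - The stand sits at bay x ≈ 60 mm and y ≈ +10 mm, less than 2° off square. The 10 mm off centre is inside the 20 mm limit, though my measurements are only good to a few mm.
  - The bar is upright and the fingers are about 10 cm clear of everything.
  - The screwdriver, collar and bin look unmoved. I judged the collar and bin by eye only and did not re-measure them.
- **What went wrong:**
  - The first move call was refused because its rows did not carry every key.
  - The first attempt to lean the hand 45° took the arm close to some joint limits, so I used about 34° instead.

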